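Load tapered sleeves on the inspection mandrel

ROBOT

A 6-joint arm with a two-finger parallel gripper is mounted at the origin on the work surface. World frame = base frame: x ahead of the robot, y to its left, z up, the work surface at z = 0. Lengths are in m, angles in rad, forces in N, time in s.
With the tool pointing down it reaches from about 0.35 to 0.775 m from the base axis. Payload 5.5 kg.
Tool frame: the origin (TCP) lies at the very end of the fingers, on their centre line; the grasp point (between the pads) lies 19 mm behind it; z points along the fingers, y is the line along which they close (so a half turn about z gives the same grasp; the last joint's range is limited). The gripper opens to 85 mm and grips with 20 to 120 N. Pads are 22 mm wide; open, the fingers measure 114 mm over their backs; the gripper's body (76 mm by 85 mm) begins 54 mm behind the grasp point. The pads swing forward as they close: fully open they stand 13 mm farther back than shut.
Start: joints at [1.17, 0.313, 0.046, 1.304, 0, 1.431], TCP at [0.148, 0.556, 0.231] pointing down, gripper open.
Joint ranges: [-2.76, 2.76], [-0.86, 1.69], [-1.03, 1.26], [-2.2, 2.34], [-1.47, 1.5], [-3.14, 3.14]. Speed limits (rad/s): [2.57, 2.57, 3.14, 3.14, 3.14, 3.14].

INTERFACE

Orientations are given as a unit quaternion [w, x, y, z].
In Python, from workcell import env, imaging, ticket gives the robot as it stands. The module is installed in compiled form; this text tells all that it offers.
- The arm moves only by the tool apply_moves, never from a script. Its argument "rows" is a list of rows, each an object with "xyz": the shift along the tool's x, y, z in mm, a list of three; "turn": the turn, a rotation vector about the tool's x, y, z in rad, a list of three; "grip": the opening, from 0 (shut) to 1 (fully open). A call has 1 to 12 rows; each row is the pose to reach, as a shift and turn from the pose commanded when the call began, along the tool's axes at that moment; what a row does not reach only later rows make up. A row lasts 1/12 s, in which the tool goes at most 41.7 mm and 7.16 degrees, less where a joint would pass 70% of its speed; a pose out of reach is approached as far as the arm can. A call with a gripper value outside its range is refused whole. The fingers move at their own pace and stop on an object; "force" is the grip in N (left out, the last holds). Time passes only in rows, so rows that repeat a pose let the fingers close. It gives the time, the measured TCP pose, the force, the opening and the grip force at its end, in the units of the state.
- env.get_state(): the state, without advancing time (a new reading comes with each control period).
- imaging.read_camera(name): name is "scene" or "top" or "wrist"; returns a dict with "color" (420x560x3 uint8, blue, green, red), "z_map" (420x560 float32, m along the optical axis (not along the pixel's ray), 0 where there is no reading), "camera_matrix" (3x3 intrinsics, pixels), "view" (4x4, takes a point from world to camera coordinates). Camera axes: x right, y down, z forward; pixel columns grow to the right and rows downward; lengths in m; the calibration is good to about 2 mm. A picture is of the moment at which its call begins.
- ticket.hand_in(): hands the job in; it is judged then, once.
The state is a dict: "clock": time; "joint_pos": joint angles; "qvel": joint speeds; "tau": joint torques, N m; "tcp_pos": TCP position; "orientation": TCP orientation; "wrist_force": force on the tool from outside, world axes, zero at the start; "ft_torque": the same for the moment, N m; "finger_gap": finger opening in m; "grip_force": force on a finger pad.
Only numpy, scipy, OpenCV 4.12 (cv2) and the standard library are available. Lean on these libraries where they do the work, as an engineer would, in place of code of your own. Each camera call takes 0.05 s, during which the arm holds its last target. There are 200 camera calls.

TASK

Get the camera station ready for inspection: turn only the outer, coarse focus ring until its white line points at the single index line, which backs the lens off, then nest every tapered sleeve from the mat, wide end down, over the sprung cone mandrel, one over the other, each just resting loosely - never pressed or dropped on, or they wedge on the taper and the sprung mandrel is driven down. When all are on, turn the coarse ring back to the double index line. The small fine-focus knob on top of the ring must stay exactly as it is set, and leave the bottle, screwdriver and gauge ring alone.

Things in the scene. Friction and masses are not known exactly. Their poses are not given: they have to be found in the camera images.
- sleeve1_c (a point): Aluminium tapered sleeve, one of 3 or 4 alike (None if absent), standing on the mat. Point: on its axis, 41 mm above its foot and 41 mm below its top; z up its axis. Foot flange 73 mm across, 5 mm thick; hollow taper 56 to 42 mm across, wall 4.2 mm, bore 47 mm at the foot, shoulder at 60 mm up; straight neck 26 mm across from 60 to 82 mm up, to be gripped from above. 75 to 130 g.
- sleeve2_c (a point): Another such sleeve, like sleeve1 in everything (None if absent); same point.
- sleeve3_c (a point): Another such sleeve, like sleeve1 in everything (None if absent); same point.
- sleeve4_c (a point): Another such sleeve, like sleeve1 in everything (None if absent); same point.
- nest_top (a point): Centre of the flat top of the steel cone mandrel that takes the sleeves; it moves with the mandrel. Mandrel 62 mm tall, 52 mm across at its foot, 37 mm just under its top, same taper as the sleeves (7.2 degrees a side). Resting loosely, the first sleeve's centre lies about 3 mm below this point, and each further sleeve sits 34 to 39 mm higher than the one under it.
- nest (a joint): How far the mandrel is pushed down on its spring, m: 0 up, 0.014 bottomed. It starts to sink at about 2 N and then 1.5 N per mm; four resting sleeves sink it by 1 to 2 mm; beyond 9 mm the sleeves count as wedged.
- coarse_top (a point): Centre of the top face of the outer, coarse focus ring: black, ribbed, 56 mm across, 22 mm tall, vertical axis, 2 mm above its grey block (block top 24 mm below this point). White line on the top face. Turns against light friction (0.04 N m) and stays.
- coarse (a joint): Angle of the coarse ring, rad, anticlockwise from above positive, range -0.7 to 1.8. 0: its white line points at the double index line on the block (on the station's -x side); 1.1: at the single index line. Turning it up moves the camera on its slide away from the mandrel, 25 mm per rad.
- fine_mark (a point): Mark on the rim of the inner, fine focus knob: bare aluminium, 24 mm across, on the same axis, standing from 1 to 20 mm above the ring's top face; the point is 11 mm off the axis at its top. It turns on its own and must not be moved.
- station: Black base plate 150 x 380 x 8 mm, bolted down; origin at its underside's centre. In its axes the mandrel stands at y -135 mm and the focus knobs at y +135 mm; between them a camera on a slide, up to 103 mm above the table and within 25 mm of x = 0, lens 40 to 100 mm from the mandrel's axis.
- cleaner: Bystander: closed white bottle, 52 mm across, 130 mm tall; origin under its centre.
- driver: Bystander: screwdriver lying on the table.
- gauge: Bystander: steel gauge ring, 60 mm across, 16 mm high; origin under its centre.
Things that resemble listed ones, but are neither listed nor needed, are in the scene too. Leave any purple or yellow look-alike of the part that bears sleeve2_c alone.

How it is judged:
By the outcome, as a careful person would: the job done as asked, in the order asked, and still so for the second after the job is handed in, with the robot touching nothing.
Of sleeve1, sleeve2, sleeve3, sleeve4 only 3 to 4 are there at a start; the rules pass over those that are not, and their reading is None.
At some moment in a run one of sleeve1, sleeve2, sleeve3, sleeve4 may be knocked a few centimetres aside while the robot is not near it.
It also fails if it takes over 208 s, if anything falls off the work surface, if the arm or the gripper's body presses on something with over 40 N, if the wrist force passes 120 N, or if a joint passes its speed limit or range.

## Working session

There is one attempt and no reset: what is moved stays moved. The work goes in short steps, Python scripts to look and compute and a tool call to move; the robot and the scene stay as the last step left them, time stands still between calls to the robot, and variables do not carry over. Pictures are saved under pics/ and viewed, at most 14 in all, crops included, and the job is handed in when it is done.

Besides the shell and the picture viewer there is one more tool, called after "Call:" as a command line: name --argument value ..., lists and objects as JSON in quotes. apply_moves: Moves the arm, as the interface text tells. Its arguments: {"type":"object","properties":{"rows":{"type":"array"},"force":{"type":"number"}},"required":["rows"]}

```bash
mkdir -p pics
cat > h.py <<'E'
import numpy as np, cv2
from workcell import env, imaging, ticket
def cam(n):
    d=imaging.read_camera(n); return d
def pts(d):
    z=d["z_map"]; K=d["camera_matrix"]; h,w=z.shape
    u,v=np.meshgrid(np.arange(w),np.arange(h))
    P=np.stack([(u-K[0,2])/K[0,0]*z,(v-K[1,2])/K[1,1]*z,z,np.ones_like(z)],-1)
    W=P@np.linalg.inv(d["view"]).T
    W=W[...,:3]; W[z==0]=np.nan
    return W
def ray(d,u,v,h):
    K=d["camera_matrix"]; T=np.linalg.inv(d["view"])
    r=T[:3,:3]@np.array([(u-K[0,2])/K[0,0],(v-K[1,2])/K[1,1],1]); o=T[:3,3]
    return o+r*(h-o[2])/r[2]
E
python3 - <<'E'
from h import *
for n in ("scene","top"):
    d=cam(n); cv2.imwrite(f"pics/{n}0.png",d["color"]); np.savez(f"{n}0.npz",**d)
    T=np.linalg.inv(d["view"]); print(n,T.round(3).tolist(),d["camera_matrix"].tolist())
print(env.get_state())
E
```

```text
scene [[0.677, 0.621, -0.395, 1.079], [0.736, -0.58, 0.35, -0.464], [-0.012, -0.528, -0.849, 1.237], [0.0, 0.0, 0.0, 1.0]] [[520.5870379806712, 0.0, 286.8084439287906], [0.0, 520.5870379806712, 211.81923507944603], [0.0, 0.0, 1.0]]
top [[0.018, -0.997, 0.08, 0.453], [-1.0, -0.018, -0.004, 0.0], [0.005, -0.08, -0.997, 1.145], [0.0, 0.0, 0.0, 1.0]] [[507.4363519140898, 0.0, 279.9146279887243], [0.0, 507.4363519140898, 211.63810239968544], [0.0, 0.0, 1.0]]
{'clock': 0.1, 'joint_pos': array([ 1.17037211e+00,  3.13947478e-01,  4.50852680e-02,  1.30364375e+00,
       -1.06908088e-05,  1.43121700e+00]), 'qvel': array([ 0.00075895, -0.00268302,  0.00206659, -0.00111459, -0.00049312,
        0.00120911]), 'tau': array([ 2.79338688e-03, -4.81727636e+01,  2.99241525e+01,  1.28118342e-02,
       -1.04030428e-04,  2.31084869e-05]), 'tcp_pos': array([0.14810344, 0.55510416, 0.23048246]), 'orientation': array([-2.22856616e-04,  1.30052960e-01,  9.91506680e-01, -8.25274335e-04]), 'wrist_force': array([ 0.43559632, -0.25294162, -0.92501068]), 'ft_torque': array([-0.0028312 , -0.02588782,  0.0294228 ]), 'grip_force': 0.0, 'finger_gap': 0.08538740160360837}
```

View pics/scene0.png

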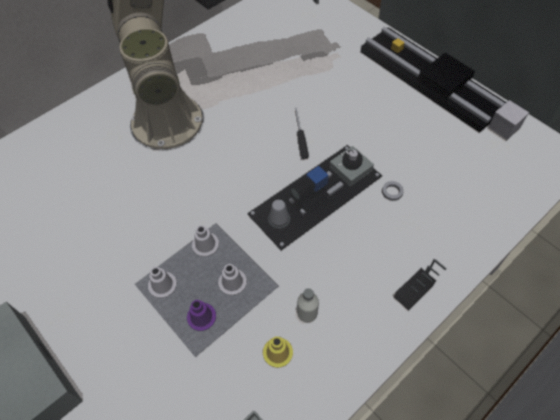

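View pics/top0.png

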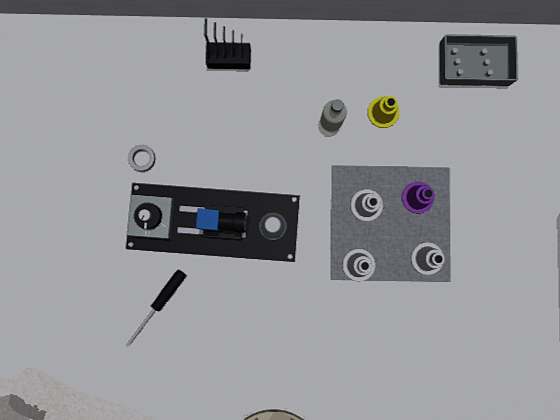

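The scene shows three bare-aluminium sleeves on the mat, at top-view pixels (367,205), (359,265) and (428,258). The purple one (418,197) and the yellow one (383,110) are the look-alikes and stay put. The mandrel is at (273,226), the focus ring at (148,216), and its white line points down the image.

Run:
```python
from h import *
d=dict(np.load("top0.npz")); W=pts(d); c=d["color"].astype(int)
sat=c.max(2)-c.min(2)
def top(u,v,r,tol=0.004):
    w=W[v-r:v+r,u-r:u+r].reshape(-1,3); z=np.nanpercentile(w[:,2],98)
    s=w[np.abs(w[:,2]-z)<tol]; return s.mean(0).round(4),len(s),(s.max(0)-s.min(0)).round(4)
for n,u,v in (("A",374,202),("B",364,265),("C",434,258),("mandrel",273,226)): print(n,top(u,v,12))
print("knob",top(146,215,16))
# station edges: black on plate, z ~ 8mm
m=((c.max(2)<60)).astype(np.uint8)[170:275,115:310]
m=cv2.morphologyEx(m,cv2.MORPH_CLOSE,np.ones((25,25)))
ct=max(cv2.findContours(m,0,2)[0],key=cv2.contourArea)
r=cv2.minAreaRect(ct); b=cv2.boxPoints(r)+[115,170]
q=[ray(d,*p,0.008) for p in b]; print(np.round(q,3)); print(np.mean(q,0))
crop=d["color"][185:260,115:195]; a=cv2.resize(crop,None,fx=6,fy=6,interpolation=2)
crop=d["color"][180:290,330:460]; 
cv2.imwrite("pics/knob.png",a)
e=cv2.resize(crop,None,fx=5,fy=5,interpolation=2); cv2.imwrite("pics/mat.png",e)
print(ray(d,148,216,0.06))
for z in np.arange(0.02,0.12,0.004):
    s=W[195:240,125:170].reshape(-1,3); k=np.abs(s[:,2]-z)<.002; 
    if k.sum()>8: print(round(z,3),k.sum(),s[k].mean(0).round(4),(s[k].max(0)-s[k].min(0)).round(3))
```

```text
A (array([ 0.5632, -0.198 ,  0.0818]), 84, array([0.0233, 0.0239, 0.007 ]))
B (array([ 0.4295, -0.1804,  0.0819]), 94, array([0.0229, 0.0256, 0.0066]))
C (array([ 0.446 , -0.3347,  0.0819]), 91, array([0.023 , 0.0241, 0.006 ]))
mandrel (array([0.5111, 0.013 , 0.0855]), 160, array([0.0336, 0.0336, 0.0061]))
knob (array([0.5267, 0.2816, 0.0834]), 89, array([0.0234, 0.0228, 0.0064]))
[[ 0.421  0.371  0.008]
 [ 0.64   0.346  0.008]
 [ 0.579 -0.078  0.008]
 [ 0.362 -0.046  0.008]]
[0.50026488 0.14825377 0.008     ]
[0.52522446 0.27847634 0.06      ]
0.032 19 [0.5044 0.2598 0.0328] [0.083 0.089 0.004]
0.036 331 [0.5256 0.2828 0.0367] [0.092 0.091 0.004]
0.04 663 [0.5258 0.2793 0.0398] [0.091 0.091 0.004]
0.044 86 [0.5224 0.2752 0.043 ] [0.09  0.088 0.004]
0.052 10 [0.5183 0.2607 0.0524] [0.048 0.021 0.003]
0.056 20 [0.5236 0.2682 0.0564] [0.056 0.045 0.004]
0.06 153 [0.5279 0.2802 0.0608] [0.056 0.058 0.004]
0.064 241 [0.5252 0.281  0.0637] [0.054 0.055 0.004]
0.068 43 [0.5287 0.2804 0.0671] [0.049 0.048 0.004]
0.08 25 [0.5296 0.2819 0.0806] [0.019 0.025 0.004]
0.084 68 [0.526  0.2809 0.0836] [0.021 0.023 0.004]
```

View pics/knob.png

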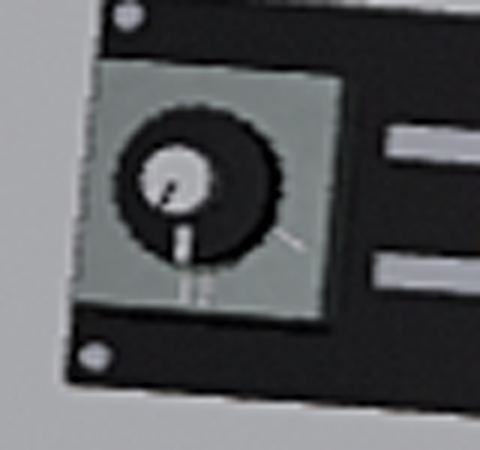

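View pics/mat.png

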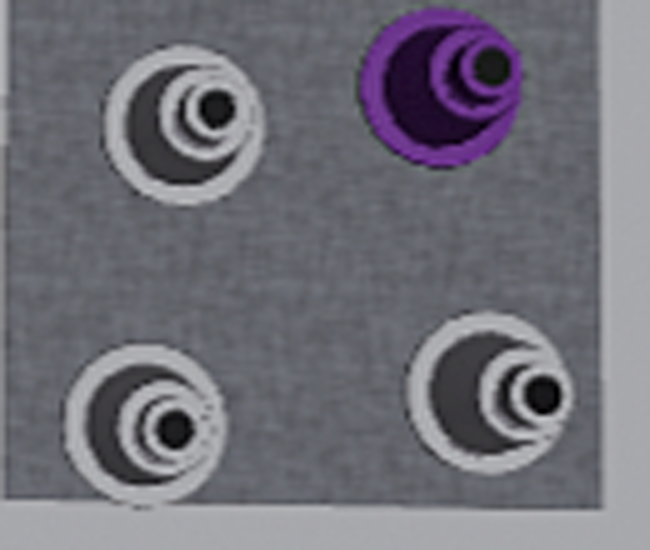

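```bash
cat >> h.py <<'E'
from scipy.spatial.transform import Rotation as R
def go(x,y,z,psi=None,cmd=None):
    s=env.get_state(); w=s["orientation"]; r=R.from_quat([w[1],w[2],w[3],w[0]]); p=s["tcp_pos"]
    M=r.as_matrix(); h0=np.arctan2(M[1,1],M[0,1])
    if psi is None: psi=h0
    yv=np.array([np.cos(psi),np.sin(psi),0]); zv=np.array([0,0,-1.]); t=np.stack([np.cross(yv,zv),yv,zv],1)
    sh=M.T@(np.array([x,y,z])-p)*1000
    print("t",round(s["clock"],1),"tcp",p.round(4),"psi",round(h0,3),"gap",round(s["finger_gap"],4),"F",s["wrist_force"].round(1),"q6",round(s["joint_pos"][5],2))
    print("  xyz",sh.round(1),"turn",(R.from_matrix(M.T@t)).as_rotvec().round(3))
E
python3 -c "
from h import *
go(.5265,.281,.20,2.4)"
```

```text
t 0.1 tcp [0.1481 0.5551 0.2305] psi 1.31 gap 0.0854 F [ 0.4 -0.3 -0.9] q6 1.43
  xyz [-436.3 -167.2   30.7] turn [-1.00e-03 -1.00e-03 -1.09e+00]
```

Call:
apply_moves --rows '[{"xyz": [-436,-167,31],"turn": [0,0,-1.09],"grip": 1},{"xyz": [-436,-167,31],"turn": [0,0,-1.09],"grip": 1},{"xyz": [-436,-167,31],"turn": [0,0,-1.09],"grip": 1},{"xyz": [-436,-167,31],"turn": [0,0,-1.09],"grip": 1},{"xyz": [-436,-167,31],"turn": [0,0,-1.09],"grip": 1},{"xyz": [-436,-167,31],"turn": [0,0,-1.09],"grip": 1},{"xyz": [-436,-167,31],"turn": [0,0,-1.09],"grip": 1},{"xyz": [-436,-167,31],"turn": [0,0,-1.09],"grip": 1},{"xyz": [-436,-167,31],"turn": [0,0,-1.09],"grip": 1},{"xyz": [-436,-167,31],"turn": [0,0,-1.09],"grip": 1},{"xyz": [-436,-167,31],"turn": [0,0,-1.09],"grip": 1},{"xyz": [-436,-167,31],"turn": [0,0,-1.09],"grip": 1}]'

```text
clock: 1.1
tcp_pos: [0.5276, 0.2802, 0.1998]
orientation: [-0.0, -0.403, 0.915, 0.0]
wrist_force: [0.2, 0.5, -0.3]
finger_gap: 0.0853
grip_force: 0.0
```

```bash
python3 -c "
from h import *
go(.5265,.281,.20,2.4)
d=cam('wrist'); np.savez('w1.npz',**d); cv2.imwrite('pics/w1.png',d['color'])
s=env.get_state();w=s['orientation'];M=R.from_quat([w[1],w[2],w[3],w[0]]).as_matrix()
T=np.linalg.inv(d['view']);print(M.T@(T[:3,3]-s['tcp_pos']),(M.T@T[:3,:3]).round(2))
W=pts(d)
for lo,hi in((.078,.09),(.058,.07),(.036,.044)):
    k=(W[...,2]>lo)&(W[...,2]<hi)&(np.hypot(W[...,0]-.5265,W[...,1]-.281)<.05); q=W[k]; print(lo,len(q),q.mean(0) if len(q) else '', (q.max(0)+q.min(0))/2 if len(q) else '')
"
```

```text
t 1.1 tcp [0.5276 0.2802 0.1998] psi 2.4 gap 0.0853 F [ 0.2  0.5 -0.3] q6 -0.48
  xyz [ 0.2  1.3 -0.2] turn [ 0.    -0.001  0.   ]
[ 0.07692926  0.00610052 -0.14320207] [[ 0.01 -0.96 -0.3 ]
 [ 1.    0.    0.01]
 [-0.01 -0.3   0.96]]
0.078 594 [0.5269393  0.27962346 0.08321395] [0.5272744  0.28010101 0.08192002]
0.058 2213 [0.52554448 0.27798264 0.06330128] [0.52762949 0.28025826 0.06401126]
0.036 4202 [0.5225492  0.27626421 0.03938395] [0.52720777 0.2803773  0.03997507]
```

View pics/w1.png

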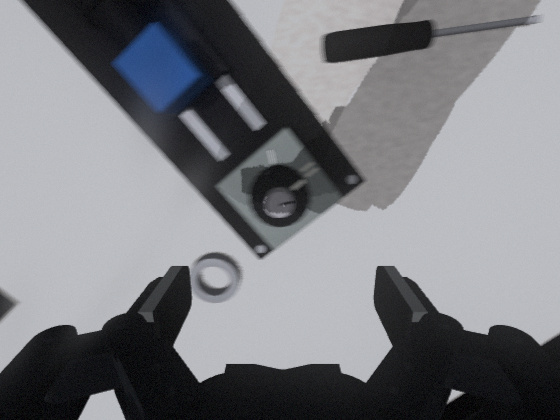

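The wrist view shows the knob in the middle at (279,203). The ring's white line is near (297,186), the double index near (310,172) and the single index near (271,158). I'll measure their headings about the axis.

```bash
cat >> h.py <<'E'
def ringangles(d,c=(.527,.280)):
    g=d["color"].astype(int); W=pts(d); m=g.min(2)
    for nm,z,r0,r1 in (("ring",.064,.015,.027),("idx",.040,.0325,.043)):
        hd=np.arange(-180,180,2); prof=[]
        K=d["camera_matrix"];V=d["view"]
        for a in np.radians(hd):
            r=np.linspace(r0,r1,12); P=np.stack([c[0]+r*np.cos(a),c[1]+r*np.sin(a),np.full(12,z),np.ones(12)]); q=(V@P)[:3]; u=K@q; u=u[:2]/u[2]
            prof.append(cv2.remap(d["color"].min(2).astype(np.float32),u[0].astype(np.float32)[None],u[1].astype(np.float32)[None],1).mean())
        prof=np.array(prof); k=np.argsort(-(prof-cv2.medianBlur(prof.astype(np.float32)[:,None],5)[:,0] if 0 else -prof))[:14]
        b=[(int(hd[i]),int(prof[i])) for i in range(180) if prof[i]>=prof[i-1] and prof[i]>prof[(i+1)%180] and prof[i]>np.median(prof)+8]
        print(nm,b)
E
python3 -c "
from h import *
go(.527,.280,.20,2.4)
d=cam('wrist'); np.savez('w2.npz',**d)
ringangles(d)
"
```

```text
t 1.1 tcp [0.5339 0.2757 0.1987] psi 2.394 gap 0.0856 F [ 5.8 -0.4 -0. ] q6 -0.48
  xyz [ 1.5  8.  -1.4] turn [-0.005  0.    -0.006]
ring [(0, 42), (20, 62), (38, 73), (52, 56), (60, 57), (74, 52), (78, 51), (176, 108)]
idx [(-178, 107), (-128, 122), (-120, 179), (-112, 121), (-108, 120), (-104, 120), (-94, 120), (-36, 116), (-30, 116), (-20, 116), (-14, 117), (-6, 118), (10, 111), (90, 106), (96, 107), (170, 106)]
```

Call:
apply_moves --rows '[{"xyz": [0,0,0],"turn": [0,0,0],"grip": 1},{"xyz": [0,0,0],"turn": [0,0,0],"grip": 1},{"xyz": [0,0,0],"turn": [0,0,0],"grip": 1},{"xyz": [0,0,30],"turn": [0,0,0],"grip": 1},{"xyz": [0,0,60],"turn": [0,0,0],"grip": 1},{"xyz": [0,0,80],"turn": [0,0,0],"grip": 1},{"xyz": [0,0,100],"turn": [0,0,0],"grip": 1},{"xyz": [0,0,100],"turn": [0,0,0],"grip": 1},{"xyz": [0,0,100],"turn": [0,0,0],"grip": 1},{"xyz": [0,0,100],"turn": [0,0,0],"grip": 1},{"xyz": [0,0,100],"turn": [0,0,0],"grip": 1}]'

```text
clock: 2.12
tcp_pos: [0.5273, 0.2828, 0.1023]
orientation: [0.002, -0.403, 0.915, -0.0]
wrist_force: [1.3, -1.0, 1.2]
finger_gap: 0.0853
grip_force: 0.0
```

```bash
python3 -c "
from h import *
go(.527,.280,.046,2.4)
d=cam('wrist'); np.savez('w2.npz',**d); cv2.imwrite('pics/w2.png',d['color'])
W=pts(d)
for lo,hi in((.078,.09),(.058,.07)):
    k=(W[...,2]>lo)&(W[...,2]<hi)&(np.hypot(W[...,0]-.5265,W[...,1]-.281)<.032); q=W[k]; print(lo,len(q),q.mean(0) if len(q) else '', (q.max(0)+q.min(0))/2 if len(q) else '')
go(.527,.280,.046,2.4)
"
```

```text
t 2.1 tcp [0.5273 0.2828 0.1023] psi 2.401 gap 0.0853 F [ 1.3 -1.   1.2] q6 -0.47
  xyz [ 2.4 -1.6 56.3] turn [-0.001  0.003  0.001]
0.078 1382 [0.52680705 0.2792681  0.08309744] [0.52736913 0.27975717 0.08171436]
0.058 4492 [0.5242741  0.27669127 0.06327521] [0.52727246 0.27974528 0.0639842 ]
t 2.2 tcp [0.5275 0.2826 0.1023] psi 2.401 gap 0.0854 F [ 0.4 -0.5 -0.1] q6 -0.47
  xyz [ 2.4 -1.3 56.3] turn [-0.001  0.003  0.001]
```

View pics/w2.png

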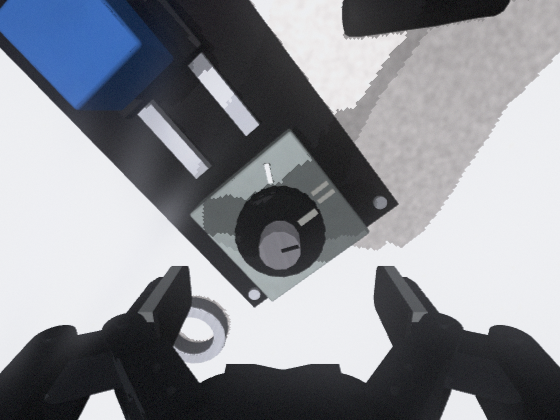

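Clear view: knob centre, white line at (307,217) pointing at the double index, single index at (268,173). Next: centre, go down and grip the ring gently.

Call:
apply_moves --rows '[{"xyz": [2.4,-1.6,5],"turn": [0,0,0],"grip": 1},{"xyz": [2.4,-1.6,20],"turn": [0,0,0],"grip": 1},{"xyz": [2.4,-1.6,35],"turn": [0,0,0],"grip": 1},{"xyz": [2.4,-1.6,50],"turn": [0,0,0],"grip": 1},{"xyz": [2.4,-1.6,57],"turn": [0,0,0],"grip": 1},{"xyz": [2.4,-1.6,57],"turn": [0,0,0],"grip": 1},{"xyz": [2.4,-1.6,57],"turn": [0,0,0],"grip": 1},{"xyz": [2.4,-1.6,57],"turn": [0,0,0],"grip": 1}]'

```text
clock: 2.83
tcp_pos: [0.5268, 0.2791, 0.0443]
orientation: [0.001, -0.403, 0.915, -0.0]
wrist_force: [1.1, -0.5, 0.7]
finger_gap: 0.0855
grip_force: 0.0
```

Call:
apply_moves --rows '[{"xyz": [0,0,0],"turn": [0,0,0],"grip": 0.8},{"xyz": [0,0,0],"turn": [0,0,0],"grip": 0.7},{"xyz": [0,0,0],"turn": [0,0,0],"grip": 0.65},{"xyz": [0,0,0],"turn": [0,0,0],"grip": 0.6},{"xyz": [0,0,0],"turn": [0,0,0],"grip": 0.55},{"xyz": [0,0,0],"turn": [0,0,0],"grip": 0.5},{"xyz": [0,0,0],"turn": [0,0,0],"grip": 0.5},{"xyz": [0,0,0],"turn": [0,0,0],"grip": 0.5}]' --force 20

```text
clock: 3.5
tcp_pos: [0.5265, 0.2793, 0.0442]
orientation: [0.001, -0.403, 0.915, 0.0]
wrist_force: [-1.3, 1.0, 5.4]
finger_gap: 0.0551
grip_force: 20.7
```

```bash
python3 -c "
from h import *
go(.527,.280,.046,2.4)
print(env.get_state()['grip_force'])"
```

```text
t 3.5 tcp [0.5265 0.2793 0.0442] psi 2.4 gap 0.0551 F [-1.3  1.   5.4] q6 -0.48
  xyz [-0.9  0.1 -1.8] turn [-0.     0.001  0.   ]
20.695140659809113
```

Call:
apply_moves --rows '[{"xyz": [0,0,-1],"turn": [0,0,-0.1],"grip": 0.5},{"xyz": [0,0,-1],"turn": [0,0,-0.2],"grip": 0.5},{"xyz": [0,0,-1],"turn": [0,0,-0.3],"grip": 0.5},{"xyz": [0,0,-1],"turn": [0,0,-0.4],"grip": 0.5},{"xyz": [0,0,-1],"turn": [0,0,-0.5],"grip": 0.5},{"xyz": [0,0,-1],"turn": [0,0,-0.6],"grip": 0.5},{"xyz": [0,0,-1],"turn": [0,0,-0.7],"grip": 0.5},{"xyz": [0,0,-1],"turn": [0,0,-0.8],"grip": 0.5},{"xyz": [0,0,-1],"turn": [0,0,-0.9],"grip": 0.5},{"xyz": [0,0,-1],"turn": [0,0,-1.0],"grip": 0.5},{"xyz": [0,0,-1],"turn": [0,0,-1.08],"grip": 0.5},{"xyz": [0,0,-1],"turn": [0,0,-1.11],"grip": 0.5}]'

```text
clock: 4.5
tcp_pos: [0.5281, 0.279, 0.0444]
orientation: [-0.001, 0.825, -0.564, 0.001]
wrist_force: [5.0, 0.1, -2.9]
finger_gap: 0.0551
grip_force: 23.1
```

Call:
apply_moves --rows '[{"xyz": [0,0,0],"turn": [0,0,0],"grip": 0.5},{"xyz": [0,0,0],"turn": [0,0,0],"grip": 0.5},{"xyz": [0,0,0],"turn": [0,0,0],"grip": 0.5}]'

```text
clock: 4.75
tcp_pos: [0.528, 0.279, 0.0444]
orientation: [-0.001, 0.824, -0.566, 0.001]
wrist_force: [5.5, -0.3, -3.0]
finger_gap: 0.0548
grip_force: 23.1
```

```bash
python3 -c "
from h import *
go(.527,.280,.046,2.4)
d=cam('wrist'); ringangles(d,(.5272,.2798));cv2.imwrite('pics/w3.png',d['color'])"
```

```text
t 4.8 tcp [0.528  0.279  0.0444] psi -2.774 gap 0.0548 F [ 5.5 -0.3 -3. ] q6 -1.59
  xyz [-1.3  0.6 -1.6] turn [-4.000e-03  1.000e-03  1.109e+00]
ring [(-118, 145), (88, 129), (92, 130), (106, 124), (134, 110)]
idx [(-132, 118), (-120, 203), (-104, 152), (-98, 152), (-88, 154), (-80, 154), (-66, 153), (-60, 153), (-56, 153), (-52, 153), (-46, 154), (-40, 153), (-34, 152), (-24, 150), (-20, 150), (-6, 157), (94, 124), (98, 124), (102, 125), (108, 124), (126, 122)]
```

View pics/w3.png

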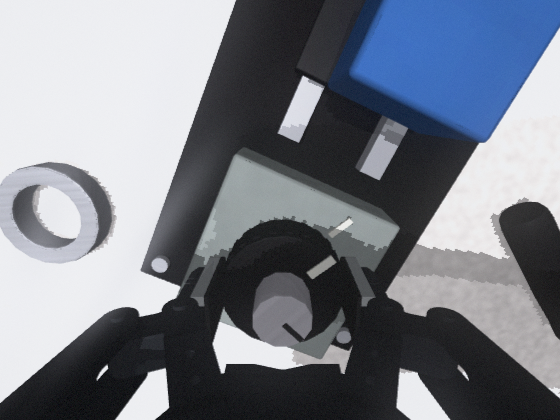

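The ring line (321,267) now points at the single index (344,227), within about 2°. Releasing and rising.

Call:
apply_moves --rows '[{"xyz": [0,0,0],"turn": [0,0,0],"grip": 0.7},{"xyz": [0,0,0],"turn": [0,0,0],"grip": 0.85},{"xyz": [0,0,0],"turn": [0,0,0],"grip": 1},{"xyz": [0,0,0],"turn": [0,0,0],"grip": 1},{"xyz": [0,0,-20],"turn": [0,0,0],"grip": 1},{"xyz": [0,0,-50],"turn": [0,0,0],"grip": 1},{"xyz": [0,0,-80],"turn": [0,0,0],"grip": 1},{"xyz": [0,0,-110],"turn": [0,0,0],"grip": 1},{"xyz": [0,0,-130],"turn": [0,0,0],"grip": 1},{"xyz": [0,0,-150],"turn": [0,0,0],"grip": 1},{"xyz": [0,0,-150],"turn": [0,0,0],"grip": 1},{"xyz": [0,0,-150],"turn": [0,0,0],"grip": 1}]'

```text
clock: 5.8
tcp_pos: [0.5267, 0.2793, 0.1955]
orientation: [-0.001, 0.825, -0.566, 0.001]
wrist_force: [-0.6, -0.1, -0.1]
finger_gap: 0.0852
grip_force: 0.0
```

```bash
python3 -c "
from h import *
d=cam('wrist'); d=cam('wrist'); ringangles(d,(.5272,.2798))
go(.4295,-.1804,.20,-1.5)
go(.5632,-.198,.20,-1.5)
go(.446,-.3347,.20,-1.5)
a=dict(np.load('top0.npz'));b=cam('top');np.savez('top1.npz',**b)
for u,v in ((374,202),(364,265),(434,258)):
  W=pts(b);w=W[v-16:v+16,u-16:u+16].reshape(-1,3);s=w[np.abs(w[:,2]-.0825)<.004];print(s.mean(0),len(s))
"
```

```text
ring [(-120, 180), (66, 43), (80, 48), (86, 49), (92, 51), (100, 52), (106, 51), (118, 51), (128, 48)]
idx [(-120, 180), (-24, 124), (-14, 122), (30, 129)]
t 5.9 tcp [0.5253 0.2788 0.1931] psi -2.773 gap 0.0855 F [ 0.1  1.2 -0.6] q6 -1.59
  xyz [393.8 254.8  -6.5] turn [ 1.000e-03  1.000e-03 -1.273e+00]
t 5.9 tcp [0.5253 0.2788 0.1931] psi -2.773 gap 0.0855 F [ 0.1  1.2 -0.6] q6 -1.59
  xyz [458.4 136.4  -6.7] turn [ 1.000e-03  1.000e-03 -1.273e+00]
t 5.9 tcp [0.5253 0.2788 0.1931] psi -2.773 gap 0.0855 F [ 0.1  1.2 -0.6] q6 -1.59
  xyz [543.7 295.   -6.4] turn [ 1.000e-03  1.000e-03 -1.273e+00]
[ 0.56367704 -0.19808911  0.0813346 ] 102
[ 0.42878462 -0.1808229   0.08132611] 108
[ 0.44607152 -0.33452319  0.08156962] 108
```

```bash
cat >> h.py <<'E'
def circ(x,y,z,tol=.004,rad=.025,n="wrist"):
    """centre of a flat round top near x,y at height z: depth mask, then ellipse centre ray at measured z"""
    d=cam(n); W=pts(d); m=((np.abs(W[...,2]-z)<tol)&(np.hypot(W[...,0]-x,W[...,1]-y)<rad)).astype(np.uint8)
    m=cv2.morphologyEx(m,cv2.MORPH_OPEN,np.ones((3,3))); ct=max(cv2.findContours(m,0,1)[0],key=cv2.contourArea)
    zz=np.nanmedian(W[...,2][m>0]); ct=cv2.convexHull(ct)
    q=np.array([ray(d,*p[0],zz)[:2] for p in ct]).astype(np.float32)
    (c,s,a)=cv2.fitEllipse(q); print("circ",np.round(c,4),"z",zz.round(4),"axes",np.round(s,4)); return d,c,zz
E
python3 -c "
from h import *
go(.5115,.0135,.20,np.pi)"
```

```text
t 6.0 tcp [0.5251 0.2787 0.1927] psi -2.773 gap 0.0854 F [-0.5 -0.1 -0.5] q6 -1.59
  xyz [242.5 108.2  -7. ] turn [ 0.003 -0.     0.368]
```

Call:
apply_moves --rows '[{"xyz": [40,18,-7],"turn": [0,0,0.1],"grip": 1},{"xyz": [80,36,-7],"turn": [0,0,0.2],"grip": 1},{"xyz": [120,54,-7],"turn": [0,0,0.3],"grip": 1},{"xyz": [160,71,-7],"turn": [0,0,0.368],"grip": 1},{"xyz": [195,87,-7],"turn": [0,0,0.368],"grip": 1},{"xyz": [225,100,-7],"turn": [0,0,0.368],"grip": 1},{"xyz": [242,108,-7],"turn": [0,0,0.368],"grip": 1},{"xyz": [242,108,-7],"turn": [0,0,0.368],"grip": 1},{"xyz": [242,108,-7],"turn": [0,0,0.368],"grip": 1},{"xyz": [242,108,-7],"turn": [0,0,0.368],"grip": 1},{"xyz": [242,108,-7],"turn": [0,0,0.368],"grip": 1},{"xyz": [242,108,-7],"turn": [0,0,0.368],"grip": 1}]'

```text
clock: 6.95
tcp_pos: [0.5123, 0.0155, 0.201]
orientation: [0.0, 0.708, -0.706, -0.0]
wrist_force: [-0.4, -0.3, -0.0]
finger_gap: 0.0856
grip_force: 0.0
```

```bash
python3 -c "
from h import *
go(.5115,.0135,.20,np.pi)
d,c,z=circ(.5115,.0135,.0855); circ(.5115,.0135,.0855); np.savez('w4.npz',**d); cv2.imwrite('pics/w4.png',d['color'])
go(.4288,-.1808,.20,np.pi)
"
```

```text
t 7.0 tcp [0.5123 0.0155 0.201 ] psi -3.139 gap 0.0856 F [-0.4 -0.3 -0. ] q6 -1.7
  xyz [2.  0.8 1. ] turn [0.001 0.    0.002]
circ [0.5118 0.0094] z 0.0852 axes [0.0358 0.0361]
circ [0.5121 0.0097] z 0.0852 axes [0.0355 0.0359]
t 7.0 tcp [0.5124 0.0154 0.2011] psi -3.139 gap 0.0855 F [0.7 0.5 0.4] q6 -1.7
  xyz [196.   84.1   1.1] turn [0.    0.    0.002]
```

View pics/w4.png

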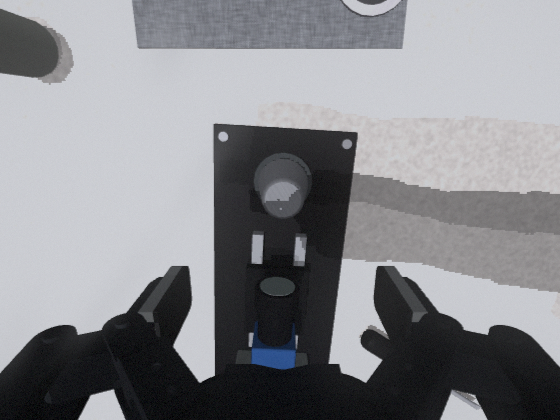

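The mandrel's top sits at (281,200) in the wrist view, measured at (0.512, 0.0095). Now on to hover over the nearest sleeve, measuring it the same way.

Call:
apply_moves --rows '[{"xyz": [36,15,1],"turn": [0,0,0],"grip": 1},{"xyz": [72,30,1],"turn": [0,0,0],"grip": 1},{"xyz": [108,46,1],"turn": [0,0,0],"grip": 1},{"xyz": [144,62,1],"turn": [0,0,0],"grip": 1},{"xyz": [175,75,1],"turn": [0,0,0],"grip": 1},{"xyz": [190,81,1],"turn": [0,0,0],"grip": 1},{"xyz": [196,84,1],"turn": [0,0,0],"grip": 1},{"xyz": [196,84,1],"turn": [0,0,0],"grip": 1},{"xyz": [196,84,1],"turn": [0,0,0],"grip": 1},{"xyz": [196,84,1],"turn": [0,0,0],"grip": 1},{"xyz": [196,84,1],"turn": [0,0,0],"grip": 1}]'

```text
clock: 7.97
tcp_pos: [0.429, -0.1805, 0.2002]
orientation: [-0.0, 0.708, -0.706, -0.0]
wrist_force: [-0.0, 0.1, 0.2]
finger_gap: 0.0852
grip_force: 0.0
```

```bash
python3 -c "
from h import *
go(.4288,-.1808,.07,np.pi)
d,c,z=circ(.4288,-.1840,.082,rad=.022); d,c,z=circ(.4288,-.1840,.082,rad=.022)
go(c[0],c[1],.066,np.pi)
"
```

```text
t 8.0 tcp [ 0.429  -0.1805  0.2002] psi -3.139 gap 0.0852 F [-0.   0.1  0.2] q6 -2.14
  xyz [  0.4   0.2 130.2] turn [-0.     0.     0.003]
circ [ 0.4296 -0.1841] z 0.0815 axes [0.0256 0.0261]
circ [ 0.4296 -0.1842] z 0.0815 axes [0.0255 0.0263]
t 8.1 tcp [ 0.4289 -0.1807  0.2002] psi -3.139 gap 0.0855 F [ 0.4  0.5 -0. ] q6 -2.14
  xyz [  3.5  -0.7 134.2] turn [-0.     0.     0.002]
```

Call:
apply_moves --rows '[{"xyz": [1.8,-0.7,20],"turn": [0,0,0],"grip": 1},{"xyz": [1.8,-0.7,50],"turn": [0,0,0],"grip": 1},{"xyz": [1.8,-0.7,80],"turn": [0,0,0],"grip": 1},{"xyz": [1.8,-0.7,105],"turn": [0,0,0],"grip": 1},{"xyz": [1.8,-0.7,125],"turn": [0,0,0],"grip": 1},{"xyz": [1.8,-0.7,134],"turn": [0,0,0],"grip": 0.8},{"xyz": [1.8,-0.7,134],"turn": [0,0,0],"grip": 0.6},{"xyz": [1.8,-0.7,134],"turn": [0,0,0],"grip": 0.45},{"xyz": [1.8,-0.7,134],"turn": [0,0,0],"grip": 0.4},{"xyz": [1.8,-0.7,134],"turn": [0,0,0],"grip": 0.35},{"xyz": [1.8,-0.7,134],"turn": [0,0,0],"grip": 0.3},{"xyz": [1.8,-0.7,134],"turn": [0,0,0],"grip": 0.25}]' --force 20

```text
clock: 9.07
tcp_pos: [0.4302, -0.1841, 0.0676]
orientation: [-0.0, 0.707, -0.707, 0.001]
wrist_force: [-0.4, 0.6, 6.3]
finger_gap: 0.0253
grip_force: 19.4
```

Call:
apply_moves --rows '[{"xyz": [0,0,0],"turn": [0,0,0],"grip": 0.2},{"xyz": [0,0,0],"turn": [0,0,0],"grip": 0.2},{"xyz": [0,0,0],"turn": [0,0,0],"grip": 0.2},{"xyz": [0,0,0],"turn": [0,0,0],"grip": 0.2}]'

```text
clock: 9.4
tcp_pos: [0.4302, -0.1841, 0.0676]
orientation: [-0.0, 0.707, -0.707, 0.001]
wrist_force: [-0.7, 0.8, 5.8]
finger_gap: 0.025
grip_force: 19.5
```

```bash
python3 -c "
from h import *
go(.4288,-.1808,.066,np.pi)
d=cam('wrist'); cv2.imwrite('pics/w5.png',d['color']); go(0,0,0)
"
```

```text
t 9.4 tcp [ 0.4302 -0.1841  0.0676] psi -3.141 gap 0.025 F [-0.7  0.8  5.8] q6 -2.15
  xyz [-3.3  1.4  1.6] turn [-0.002 -0.001  0.   ]
t 9.4 tcp [ 0.4302 -0.1841  0.0676] psi -3.141 gap 0.0254 F [-0.1  1.2  5.8] q6 -2.15
  xyz [-184.4  430.3   66.3] turn [-0.002 -0.001 -0.   ]
```

View pics/w5.png

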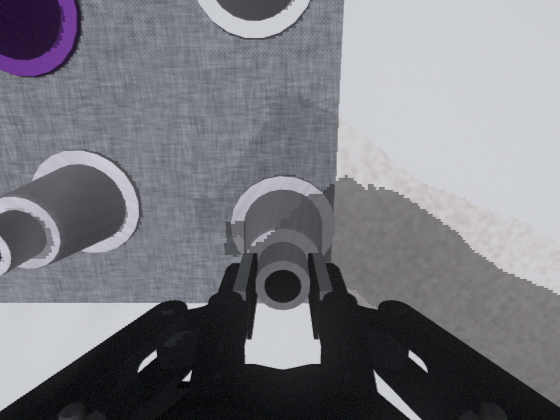

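The neck sits between the pads at (283,285), and the sleeve is upright. Measure it in hand, then lift.

```bash
python3 -c "
from h import *
circ(.4302,-.1841,.082,rad=.02);circ(.4302,-.1841,.082,rad=.02);go(.4302,-.1841,.066)
"
```

```text
circ [ 0.4301 -0.1845] z 0.0815 axes [0.0266 0.0269]
circ [ 0.4302 -0.1845] z 0.0815 axes [0.0267 0.0269]
t 9.6 tcp [ 0.4302 -0.1841  0.0676] psi -3.141 gap 0.0254 F [-1.1  0.5  6.5] q6 -2.15
  xyz [-0.  -0.   1.6] turn [-0.002 -0.001 -0.   ]
```

Call:
apply_moves --rows '[{"xyz": [0,0,-3],"turn": [0,0,0],"grip": 0.2},{"xyz": [0,0,-8],"turn": [0,0,0],"grip": 0.2},{"xyz": [0,0,-20],"turn": [0,0,0],"grip": 0.2},{"xyz": [0,0,-40],"turn": [0,0,0],"grip": 0.2},{"xyz": [0,0,-60],"turn": [0,0,0],"grip": 0.2},{"xyz": [0,0,-80],"turn": [0,0,0],"grip": 0.2},{"xyz": [0,0,-100],"turn": [0,0,0],"grip": 0.2},{"xyz": [0,0,-115],"turn": [0,0,0],"grip": 0.2},{"xyz": [0,0,-120],"turn": [0,0,0],"grip": 0.2},{"xyz": [0,0,-120],"turn": [0,0,0],"grip": 0.2},{"xyz": [0,0,-120],"turn": [0,0,0],"grip": 0.2},{"xyz": [0,0,-120],"turn": [0,0,0],"grip": 0.2}]' --force 30

```text
clock: 10.55
tcp_pos: [0.4285, -0.1831, 0.1851]
orientation: [0.0, 0.707, -0.707, -0.001]
wrist_force: [-0.5, 0.2, -0.7]
finger_gap: 0.0247
grip_force: 29.6
```

```bash
python3 -c "
from h import *
s=env.get_state();t=s['tcp_pos']
circ(*t[:2],t[2]+.0145,rad=.02);d,c,z=circ(*t[:2],t[2]+.0145,rad=.02);cv2.imwrite('pics/w6.png',d['color']);go(.512,.010,.19,np.pi)
"
```

```text
circ [ 0.4286 -0.1835] z 0.1988 axes [0.0264 0.0269]
circ [ 0.4286 -0.1835] z 0.1988 axes [0.0267 0.0268]
t 10.7 tcp [ 0.4285 -0.1831  0.1851] psi -3.141 gap 0.0246 F [ 0.5 -0.5 -0.2] q6 -2.15
  xyz [-193.1  -83.5   -4.8] turn [0.002 0.001 0.   ]
```

Call:
apply_moves --rows '[{"xyz": [-30,-13,-5],"turn": [0,0,0],"grip": 0.2},{"xyz": [-60,-26,-5],"turn": [0,0,0],"grip": 0.2},{"xyz": [-95,-41,-5],"turn": [0,0,0],"grip": 0.2},{"xyz": [-130,-56,-5],"turn": [0,0,0],"grip": 0.2},{"xyz": [-160,-69,-5],"turn": [0,0,0],"grip": 0.2},{"xyz": [-180,-78,-5],"turn": [0,0,0],"grip": 0.2},{"xyz": [-190,-82.5,-5],"turn": [0,0,0],"grip": 0.2},{"xyz": [-193,-83.5,-5],"turn": [0,0,0],"grip": 0.2},{"xyz": [-193,-83.5,-5],"turn": [0,0,0],"grip": 0.2},{"xyz": [-193,-83.5,-5],"turn": [0,0,0],"grip": 0.2},{"xyz": [-193,-83.5,-5],"turn": [0,0,0],"grip": 0.2},{"xyz": [-193,-83.5,-5],"turn": [0,0,0],"grip": 0.2}]'

```text
clock: 11.65
tcp_pos: [0.5123, 0.0084, 0.1913]
orientation: [-0.0, -0.707, 0.708, 0.0]
wrist_force: [-0.1, -0.3, -0.8]
finger_gap: 0.0246
grip_force: 29.7
```

```bash
python3 -c "
from h import *
go(.512,.010,.19,np.pi)
d=cam('wrist');cv2.imwrite('pics/w6.png',d['color']);go(.512,.010,.1095,np.pi)
"
```

```text
t 11.7 tcp [0.5123 0.0084 0.1913] psi 3.14 gap 0.0246 F [-0.1 -0.3 -0.8] q6 -1.71
  xyz [-1.6  0.3  1.3] turn [ 0.    -0.    -0.001]
t 11.7 tcp [0.5124 0.0085 0.1914] psi 3.14 gap 0.0246 F [ 0.  -0.3 -1.3] q6 -1.71
  xyz [-1.6  0.4 81.9] turn [-0.    -0.    -0.001]
```

View pics/w6.png

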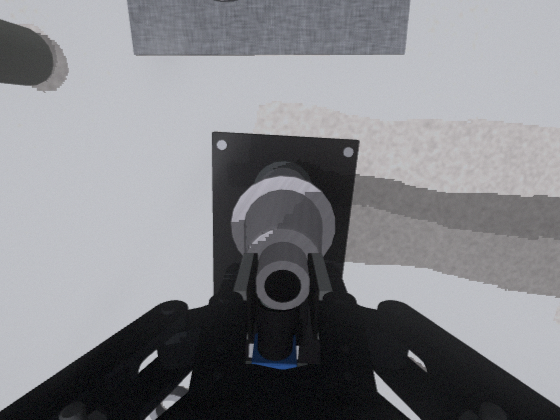

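The sleeve is held over the mandrel, whose top edge shows just behind the flange at (282,172). Correct the offset and start lowering.

Call:
apply_moves --rows '[{"xyz": [-1.6,0.4,0],"turn": [0,0,0],"grip": 0.2},{"xyz": [-1.6,0.4,10],"turn": [0,0,0],"grip": 0.2},{"xyz": [-1.6,0.4,20],"turn": [0,0,0],"grip": 0.2},{"xyz": [-1.6,0.4,28],"turn": [0,0,0],"grip": 0.2},{"xyz": [-1.6,0.4,35],"turn": [0,0,0],"grip": 0.2},{"xyz": [-1.6,0.4,40],"turn": [0,0,0],"grip": 0.2},{"xyz": [-1.6,0.4,45],"turn": [0,0,0],"grip": 0.2},{"xyz": [-1.6,0.4,45],"turn": [0,0,0],"grip": 0.2},{"xyz": [-1.6,0.4,45],"turn": [0,0,0],"grip": 0.2},{"xyz": [-1.6,0.4,45],"turn": [0,0,0],"grip": 0.2}]'

```text
clock: 12.53
tcp_pos: [0.5125, 0.0111, 0.1465]
orientation: [-0.0, 0.707, -0.707, 0.0]
wrist_force: [-0.6, -0.2, -0.7]
finger_gap: 0.0248
grip_force: 29.7
```

```bash
python3 -c "
from h import *
go(.512,.010,.1095,np.pi)
"
```

```text
t 12.5 tcp [0.5125 0.0111 0.1465] psi -3.141 gap 0.0248 F [-0.6 -0.2 -0.7] q6 -1.71
  xyz [ 1.1  0.5 37. ] turn [-0.001  0.     0.   ]
```

Call:
apply_moves --rows '[{"xyz": [1,0.5,5],"turn": [0,0,0],"grip": 0.2},{"xyz": [1,0.5,10],"turn": [0,0,0],"grip": 0.2},{"xyz": [1,0.5,14],"turn": [0,0,0],"grip": 0.2},{"xyz": [1,0.5,18],"turn": [0,0,0],"grip": 0.2},{"xyz": [1,0.5,22],"turn": [0,0,0],"grip": 0.2},{"xyz": [1,0.5,22],"turn": [0,0,0],"grip": 0.2},{"xyz": [1,0.5,22],"turn": [0,0,0],"grip": 0.2},{"xyz": [1,0.5,22],"turn": [0,0,0],"grip": 0.2},{"xyz": [1,0.5,22],"turn": [0,0,0],"grip": 0.2}]'

```text
clock: 13.28
tcp_pos: [0.512, 0.0101, 0.1245]
orientation: [-0.0, 0.707, -0.707, 0.0]
wrist_force: [0.3, 0.5, -0.4]
finger_gap: 0.0245
grip_force: 29.7
```

```bash
python3 -c "
from h import *
go(.512,.010,.1095,np.pi)
cam('wrist');go(.512,.010,.1095,np.pi)
"
```

```text
t 13.3 tcp [0.512  0.0101 0.1245] psi -3.141 gap 0.0245 F [ 0.3  0.5 -0.4] q6 -1.71
  xyz [ 0.1 -0.  15. ] turn [-0.001  0.     0.   ]
t 13.3 tcp [0.512  0.0101 0.1246] psi -3.141 gap 0.0244 F [ 0.2 -0.1 -1.1] q6 -1.71
  xyz [ 0.1 -0.  15.1] turn [-0.001  0.     0.   ]
```

Call:
apply_moves --rows '[{"xyz": [0,0,2],"turn": [0,0,0],"grip": 0.2},{"xyz": [0,0,4],"turn": [0,0,0],"grip": 0.2},{"xyz": [0,0,6],"turn": [0,0,0],"grip": 0.2},{"xyz": [0,0,8],"turn": [0,0,0],"grip": 0.2},{"xyz": [0,0,8],"turn": [0,0,0],"grip": 0.2},{"xyz": [0,0,8],"turn": [0,0,0],"grip": 0.2},{"xyz": [0,0,8],"turn": [0,0,0],"grip": 0.2}]'

```text
clock: 13.92
tcp_pos: [0.5117, 0.0101, 0.1163]
orientation: [0.0, 0.707, -0.707, -0.0]
wrist_force: [-0.4, 0.4, -0.5]
finger_gap: 0.0247
grip_force: 29.7
```

```bash
cat >> h.py <<'E'
def force(x,y,z,n=6):
    F=[]; T=[]
    for i in range(n):
        s=env.get_state(); F.append(s["wrist_force"]); T.append(s["tcp_pos"]); cam("wrist")
    print("F",np.mean(F,0).round(2),"tcp",np.mean(T,0).round(4)); go(x,y,z,np.pi)
E
python3 -c "
from h import *
force(.512,.010,.1095)
"
```

```text
F [ 0.23  0.04 -0.83] tcp [0.5117 0.0101 0.1163]
t 14.2 tcp [0.5118 0.0101 0.1163] psi -3.141 gap 0.0247 F [-0.5  0.  -1.6] q6 -1.71
  xyz [ 0.1 -0.2  6.8] turn [-0.  0.  0.]
```

Call:
apply_moves --rows '[{"xyz": [0,0,1],"turn": [0,0,0],"grip": 0.2},{"xyz": [0,0,2],"turn": [0,0,0],"grip": 0.2},{"xyz": [0,0,3],"turn": [0,0,0],"grip": 0.2},{"xyz": [0,0,4],"turn": [0,0,0],"grip": 0.2},{"xyz": [0,0,4],"turn": [0,0,0],"grip": 0.2},{"xyz": [0,0,4],"turn": [0,0,0],"grip": 0.2}]'

```text
clock: 14.72
tcp_pos: [0.512, 0.0101, 0.1123]
orientation: [-0.0, 0.707, -0.707, 0.0]
wrist_force: [0.9, -1.0, -2.4]
finger_gap: 0.0245
grip_force: 29.7
```

```bash
python3 -c "
from h import *
force(.512,.010,.1095)
"
```

```text
F [ 1.1  -0.01 -2.02] tcp [0.5119 0.0101 0.1123]
t 15.0 tcp [0.5119 0.0101 0.1123] psi -3.141 gap 0.0246 F [ 1.2  0.1 -1.1] q6 -1.71
  xyz [ 0.1 -0.1  2.8] turn [-0.  0.  0.]
```

Call:
apply_moves --rows '[{"xyz": [0,-0.4,0],"turn": [0,0,0],"grip": 0.2},{"xyz": [0,-0.4,0.5],"turn": [0,0,0],"grip": 0.2},{"xyz": [0,-0.4,1],"turn": [0,0,0],"grip": 0.2},{"xyz": [0,-0.4,1],"turn": [0,0,0],"grip": 0.2},{"xyz": [0,-0.4,1],"turn": [0,0,0],"grip": 0.2}]'

```text
clock: 15.43
tcp_pos: [0.5121, 0.0101, 0.1112]
orientation: [-0.0, 0.707, -0.707, -0.0]
wrist_force: [1.1, -0.1, -1.8]
finger_gap: 0.0247
grip_force: 29.7
```

```bash
python3 -c "
from h import *
force(.512,.010,.1095)
"
```

```text
F [ 1.05 -0.41 -1.34] tcp [0.5121 0.0101 0.1112]
t 15.7 tcp [0.5121 0.0101 0.1112] psi -3.141 gap 0.0244 F [ 0.7  0.8 -1.2] q6 -1.71
  xyz [0.1 0.1 1.7] turn [0. 0. 0.]
```

Call:
apply_moves --rows '[{"xyz": [0,-0.4,0],"turn": [0,0,0],"grip": 0.2},{"xyz": [0,-0.4,0.5],"turn": [0,0,0],"grip": 0.2},{"xyz": [0,-0.4,1],"turn": [0,0,0],"grip": 0.2},{"xyz": [0,-0.4,1],"turn": [0,0,0],"grip": 0.2},{"xyz": [0,-0.4,1],"turn": [0,0,0],"grip": 0.2}]'

```text
clock: 16.15
tcp_pos: [0.5123, 0.0101, 0.1104]
orientation: [0.0, 0.707, -0.707, -0.0]
wrist_force: [-1.1, -0.4, 1.2]
finger_gap: 0.0244
grip_force: 29.9
```

```bash
python3 -c "
from h import *
force(.512,.010,.1095)
"
```

```text
F [-0.99 -0.15  1.21] tcp [0.5124 0.0101 0.1104]
t 16.4 tcp [0.5124 0.0101 0.1103] psi -3.141 gap 0.0242 F [-1.4  0.   0.8] q6 -1.71
  xyz [0.1 0.4 0.8] turn [0. 0. 0.]
```

Sleeve 1 is seated with a light load of about 2 N. Release and back off.

Call:
apply_moves --rows '[{"xyz": [0,0,-0.3],"turn": [0,0,0],"grip": 0.32},{"xyz": [0,0,-0.3],"turn": [0,0,0],"grip": 0.45},{"xyz": [0,0,-0.3],"turn": [0,0,0],"grip": 0.6},{"xyz": [0,0,-0.3],"turn": [0,0,0],"grip": 0.6},{"xyz": [0,0,-15],"turn": [0,0,0],"grip": 0.6},{"xyz": [0,0,-30],"turn": [0,0,0],"grip": 0.7},{"xyz": [0,0,-55],"turn": [0,0,0],"grip": 1},{"xyz": [0,0,-80],"turn": [0,0,0],"grip": 1},{"xyz": [0,0,-110],"turn": [0,0,0],"grip": 1},{"xyz": [0,0,-128],"turn": [0,0,0],"grip": 1},{"xyz": [0,0,-128],"turn": [0,0,0],"grip": 1},{"xyz": [0,0,-128],"turn": [0,0,0],"grip": 1}]'

```text
clock: 17.45
tcp_pos: [0.5134, 0.01, 0.2393]
orientation: [-0.001, 0.707, -0.707, 0.001]
wrist_force: [-0.9, -1.0, -0.4]
finger_gap: 0.0855
grip_force: 0.0
```

Call:
apply_moves --rows '[{"xyz": [0,0,0],"turn": [0,0,0],"grip": 1},{"xyz": [0,0,0],"turn": [0,0,0],"grip": 1},{"xyz": [0,0,0],"turn": [0,0,0],"grip": 1}]'

```text
clock: 17.7
tcp_pos: [0.5117, 0.0102, 0.2369]
orientation: [0.001, 0.707, -0.707, -0.001]
wrist_force: [0.1, -0.3, -0.3]
finger_gap: 0.0853
grip_force: 0.0
```

```bash
python3 -c "
from h import *
circ(.512,.010,.124,rad=.02);d,c,z=circ(.512,.010,.124,rad=.02);cv2.imwrite('pics/w7.png',d['color'])
b=cam('top');np.savez('top2.npz',**b);W=pts(b)
for u,v in ((374,202),(434,258)):
  w=W[v-25:v+25,u-25:u+25].reshape(-1,3);s=w[np.abs(w[:,2]-.0825)<.004];print(s.mean(0),len(s))
go(.5637,-.2010,.20,np.pi)
"
```

```text
circ [0.512  0.0099] z 0.1243 axes [0.0256 0.0264]
circ [0.512  0.0099] z 0.1242 axes [0.0256 0.0265]
[ 0.56377059 -0.19818543  0.08120092] 111
[ 0.44615082 -0.33430339  0.08151077] 109
t 17.9 tcp [0.5121 0.0101 0.2375] psi -3.141 gap 0.0853 F [ 0.3 -0.2 -0.6] q6 -1.71
  xyz [211.2 -51.5  37.3] turn [0.001 0.    0.   ]
```

View pics/w7.png

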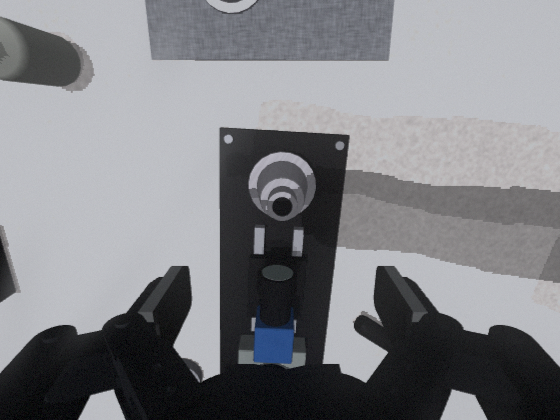

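Sleeve 1 sits upright and centred on the mandrel, its neck at (282,206) and top at z 0.124. Next is sleeve A.

Call:
apply_moves --rows '[{"xyz": [35,-8,5],"turn": [0,0,0],"grip": 1},{"xyz": [72,-17,12],"turn": [0,0,0],"grip": 1},{"xyz": [110,-27,20],"turn": [0,0,0],"grip": 1},{"xyz": [148,-36,28],"turn": [0,0,0],"grip": 1},{"xyz": [180,-44,34],"turn": [0,0,0],"grip": 1},{"xyz": [200,-49,37],"turn": [0,0,0],"grip": 1},{"xyz": [211,-51.5,37],"turn": [0,0,0],"grip": 1},{"xyz": [211,-51.5,37],"turn": [0,0,0],"grip": 1},{"xyz": [211,-51.5,37],"turn": [0,0,0],"grip": 1},{"xyz": [211,-51.5,37],"turn": [0,0,0],"grip": 1},{"xyz": [211,-51.5,37],"turn": [0,0,0],"grip": 1},{"xyz": [211,-51.5,37],"turn": [0,0,0],"grip": 1}]'

```text
clock: 18.85
tcp_pos: [0.5642, -0.1994, 0.2019]
orientation: [-0.0, 0.708, -0.706, 0.0]
wrist_force: [-0.7, -0.1, -0.4]
finger_gap: 0.0856
grip_force: 0.0
```

```bash
python3 -c "
from h import *
circ(.5637,-.2015,.082,rad=.022);d,c,z=circ(.5637,-.2015,.082,rad=.022)
go(c[0],c[1]+.0004,.068,np.pi)
"
```

```text
circ [ 0.5645 -0.201 ] z 0.0815 axes [0.0254 0.0261]
circ [ 0.5645 -0.2011] z 0.0815 axes [0.0254 0.0262]
t 18.9 tcp [ 0.5642 -0.1998  0.2018] psi -3.14 gap 0.0854 F [-0.1 -0.4 -0.1] q6 -2.05
  xyz [  0.9  -0.2 133.8] turn [-0.001 -0.     0.002]
```

Call:
apply_moves --rows '[{"xyz": [0.9,-0.2,20],"turn": [0,0,0],"grip": 1},{"xyz": [0.9,-0.2,50],"turn": [0,0,0],"grip": 1},{"xyz": [0.9,-0.2,80],"turn": [0,0,0],"grip": 1},{"xyz": [0.9,-0.2,105],"turn": [0,0,0],"grip": 1},{"xyz": [0.9,-0.2,125],"turn": [0,0,0],"grip": 1},{"xyz": [0.9,-0.2,134],"turn": [0,0,0],"grip": 0.8},{"xyz": [0.9,-0.2,134],"turn": [0,0,0],"grip": 0.6},{"xyz": [0.9,-0.2,134],"turn": [0,0,0],"grip": 0.45},{"xyz": [0.9,-0.2,134],"turn": [0,0,0],"grip": 0.4},{"xyz": [0.9,-0.2,134],"turn": [0,0,0],"grip": 0.35},{"xyz": [0.9,-0.2,134],"turn": [0,0,0],"grip": 0.3},{"xyz": [0.9,-0.2,134],"turn": [0,0,0],"grip": 0.25}]' --force 20

```text
clock: 19.95
tcp_pos: [0.5653, -0.2023, 0.069]
orientation: [-0.0, 0.707, -0.707, 0.001]
wrist_force: [-1.0, 0.1, 6.0]
finger_gap: 0.025
grip_force: 19.5
```

Call:
apply_moves --rows '[{"xyz": [0,0,0],"turn": [0,0,0],"grip": 0.2},{"xyz": [0,0,0],"turn": [0,0,0],"grip": 0.2},{"xyz": [0,0,0],"turn": [0,0,0],"grip": 0.2},{"xyz": [0,0,0],"turn": [0,0,0],"grip": 0.2}]'

```text
clock: 20.28
tcp_pos: [0.5653, -0.2023, 0.0689]
orientation: [-0.0, 0.707, -0.707, 0.001]
wrist_force: [-0.2, -0.3, 5.8]
finger_gap: 0.025
grip_force: 19.6
```

Call:
apply_moves --rows '[{"xyz": [0,0,-3],"turn": [0,0,0],"grip": 0.2},{"xyz": [0,0,-8],"turn": [0,0,0],"grip": 0.2},{"xyz": [0,0,-20],"turn": [0,0,0],"grip": 0.2},{"xyz": [0,0,-40],"turn": [0,0,0],"grip": 0.2},{"xyz": [0,0,-70],"turn": [0,0,0],"grip": 0.2},{"xyz": [0,0,-100],"turn": [0,0,0],"grip": 0.2},{"xyz": [0,0,-130],"turn": [0,0,0],"grip": 0.2},{"xyz": [0,0,-150],"turn": [0,0,0],"grip": 0.2},{"xyz": [0,0,-160],"turn": [0,0,0],"grip": 0.2},{"xyz": [0,0,-160],"turn": [0,0,0],"grip": 0.2},{"xyz": [0,0,-160],"turn": [0,0,0],"grip": 0.2},{"xyz": [0,0,-160],"turn": [0,0,0],"grip": 0.2}]' --force 30

```text
clock: 21.28
tcp_pos: [0.5635, -0.2013, 0.2253]
orientation: [0.0, 0.707, -0.707, -0.002]
wrist_force: [0.0, -0.2, -0.7]
finger_gap: 0.0245
grip_force: 29.7
```

```bash
cat >> h.py <<'E'
def hand(tx,ty,tz,psi=np.pi):
    t=env.get_state()["tcp_pos"]; d,c,z=circ(*t[:2],t[2]+.0145,rad=.02); t=env.get_state()["tcp_pos"]
    print("sleeve-tcp",np.round(np.array([c[0],c[1],z])-t,4)); go(tx,ty,tz,psi)
E
python3 -c "
from h import *
hand(.512,.010,.228)
"
```

```text
circ [ 0.5636 -0.2003] z 0.2378 axes [0.0262 0.0263]
sleeve-tcp [0.0003 0.001  0.0127]
t 21.3 tcp [ 0.5633 -0.2013  0.2251] psi -3.141 gap 0.0245 F [-0.7 -0.  -1.3] q6 -2.05
  xyz [-211.3   51.3   -2.4] turn [0.003 0.002 0.   ]
```

Call:
apply_moves --rows '[{"xyz": [-30,7,-3],"turn": [0,0,0],"grip": 0.2},{"xyz": [-65,16,-3],"turn": [0,0,0],"grip": 0.2},{"xyz": [-100,24,-3],"turn": [0.002,0.001,0],"grip": 0.2},{"xyz": [-135,33,-3],"turn": [0.003,0.002,0],"grip": 0.2},{"xyz": [-165,40,-3],"turn": [0.003,0.002,0],"grip": 0.2},{"xyz": [-190,46,-3],"turn": [0.003,0.002,0],"grip": 0.2},{"xyz": [-205,50,-3],"turn": [0.003,0.002,0],"grip": 0.2},{"xyz": [-210,51.3,-3],"turn": [0.003,0.002,0],"grip": 0.2},{"xyz": [-210,51.3,-3],"turn": [0.003,0.002,0],"grip": 0.2},{"xyz": [-210,51.3,-3],"turn": [0.003,0.002,0],"grip": 0.2},{"xyz": [-210,51.3,-3],"turn": [0.003,0.002,0],"grip": 0.2},{"xyz": [-210,51.3,-3],"turn": [0.003,0.002,0],"grip": 0.2}]'

```text
clock: 22.33
tcp_pos: [0.5133, 0.0071, 0.2299]
orientation: [0.0, -0.707, 0.708, -0.002]
wrist_force: [-0.3, 1.2, -1.2]
finger_gap: 0.0244
grip_force: 29.7
```

```bash
python3 -c "
from h import *
cam('wrist');cam('wrist');hand(.512,.0089,.18)
"
```

```text
circ [0.5133 0.0084] z 0.2425 axes [0.0262 0.0263]
sleeve-tcp [0.0002 0.001  0.0124]
t 22.5 tcp [0.5132 0.0074 0.2301] psi 3.141 gap 0.0245 F [ 0.4 -0.8 -1.6] q6 -1.71
  xyz [-1.6  1.3 50.1] turn [-0.003 -0.002 -0.001]
```

Call:
apply_moves --rows '[{"xyz": [-1.5,1.3,0],"turn": [-0.003,-0.002,0],"grip": 0.2},{"xyz": [-1.5,1.3,0],"turn": [-0.003,-0.002,0],"grip": 0.2},{"xyz": [-1.5,1.3,12],"turn": [-0.003,-0.002,0],"grip": 0.2},{"xyz": [-1.5,1.3,24],"turn": [-0.003,-0.002,0],"grip": 0.2},{"xyz": [-1.5,1.3,34],"turn": [-0.003,-0.002,0],"grip": 0.2},{"xyz": [-1.5,1.3,42],"turn": [-0.003,-0.002,0],"grip": 0.2},{"xyz": [-1.5,1.3,48],"turn": [-0.003,-0.002,0],"grip": 0.2},{"xyz": [-1.5,1.3,50],"turn": [-0.003,-0.002,0],"grip": 0.2},{"xyz": [-1.5,1.3,50],"turn": [-0.003,-0.002,0],"grip": 0.2},{"xyz": [-1.5,1.3,50],"turn": [-0.003,-0.002,0],"grip": 0.2},{"xyz": [-1.5,1.3,50],"turn": [-0.003,-0.002,0],"grip": 0.2}]'

```text
clock: 23.4
tcp_pos: [0.5122, 0.0096, 0.1808]
orientation: [-0.0, 0.707, -0.707, 0.0]
wrist_force: [-0.2, -0.2, -0.7]
finger_gap: 0.0242
grip_force: 29.7
```

```bash
python3 -c "
from h import *
force(.512,.0089,.148,5)
"
```

```text
F [-0.11  0.24 -1.05] tcp [0.5122 0.0096 0.1808]
t 23.6 tcp [0.512  0.0096 0.1806] psi -3.141 gap 0.0245 F [-0.  -0.7 -1.4] q6 -1.71
  xyz [ 0.7 -0.  32.6] turn [-0.001  0.     0.   ]
```

Correct y and go down 22 mm.

Call:
apply_moves --rows '[{"xyz": [0.7,0,4],"turn": [0,0,0],"grip": 0.2},{"xyz": [0.7,0,8],"turn": [0,0,0],"grip": 0.2},{"xyz": [0.7,0,12],"turn": [0,0,0],"grip": 0.2},{"xyz": [0.7,0,16],"turn": [0,0,0],"grip": 0.2},{"xyz": [0.7,0,19],"turn": [0,0,0],"grip": 0.2},{"xyz": [0.7,0,21],"turn": [0,0,0],"grip": 0.2},{"xyz": [0.7,0,22],"turn": [0,0,0],"grip": 0.2},{"xyz": [0.7,0,22],"turn": [0,0,0],"grip": 0.2},{"xyz": [0.7,0,22],"turn": [0,0,0],"grip": 0.2},{"xyz": [0.7,0,22],"turn": [0,0,0],"grip": 0.2}]'

```text
clock: 24.48
tcp_pos: [0.5119, 0.0089, 0.1585]
orientation: [-0.0, 0.707, -0.707, 0.0]
wrist_force: [-0.1, -0.5, -1.1]
finger_gap: 0.0245
grip_force: 29.7
```

```bash
python3 -c "
from h import *
force(.512,.0089,.148,5)
"
```

```text
F [ 0.11 -0.24 -1.08] tcp [0.512  0.0089 0.1585]
t 24.7 tcp [0.5119 0.0089 0.1584] psi -3.141 gap 0.0246 F [ 0.  -0.5 -1.6] q6 -1.71
  xyz [ 0.  -0.1 10.4] turn [-0.  0.  0.]
```

Call:
apply_moves --rows '[{"xyz": [0,0,1],"turn": [0,0,0],"grip": 0.2},{"xyz": [0,0,2],"turn": [0,0,0],"grip": 0.2},{"xyz": [0,0,3],"turn": [0,0,0],"grip": 0.2},{"xyz": [0,0,4],"turn": [0,0,0],"grip": 0.2},{"xyz": [0,0,5],"turn": [0,0,0],"grip": 0.2},{"xyz": [0,0,6],"turn": [0,0,0],"grip": 0.2},{"xyz": [0,0,6],"turn": [0,0,0],"grip": 0.2},{"xyz": [0,0,6],"turn": [0,0,0],"grip": 0.2}]'

```text
clock: 25.4
tcp_pos: [0.5118, 0.0089, 0.1522]
orientation: [-0.0, 0.707, -0.707, -0.0]
wrist_force: [-0.2, 0.0, -1.6]
finger_gap: 0.0244
grip_force: 29.7
```

```bash
python3 -c "
from h import *
force(.512,.0089,.148,6)
"
```

```text
F [ 0.31  0.11 -1.52] tcp [0.5118 0.0089 0.1523]
t 25.7 tcp [0.5118 0.0089 0.1523] psi -3.141 gap 0.0245 F [-0.   0.1 -1. ] q6 -1.71
  xyz [ 0.  -0.2  4.3] turn [-0.  0.  0.]
```

Call:
apply_moves --rows '[{"xyz": [0,-0.3,0],"turn": [0,0,0],"grip": 0.2},{"xyz": [0,-0.3,0.7],"turn": [0,0,0],"grip": 0.2},{"xyz": [0,-0.3,1.4],"turn": [0,0,0],"grip": 0.2},{"xyz": [0,-0.3,1.4],"turn": [0,0,0],"grip": 0.2},{"xyz": [0,-0.3,1.4],"turn": [0,0,0],"grip": 0.2}]'

```text
clock: 26.12
tcp_pos: [0.5121, 0.0089, 0.1508]
orientation: [-0.0, 0.707, -0.707, -0.0]
wrist_force: [-1.0, 0.1, -0.3]
finger_gap: 0.0247
grip_force: 29.7
```

```bash
python3 -c "
from h import *
force(.512,.0089,.148,5)
"
```

```text
F [-0.52 -0.32 -1.27] tcp [0.5121 0.0089 0.1508]
t 26.4 tcp [0.5121 0.0089 0.1509] psi -3.141 gap 0.0242 F [ 0.   0.1 -1.2] q6 -1.71
  xyz [0.  0.1 2.9] turn [-0.  0.  0.]
```

Call:
apply_moves --rows '[{"xyz": [0,0.1,0.5],"turn": [0,0,0],"grip": 0.2},{"xyz": [0,0.1,1.2],"turn": [0,0,0],"grip": 0.2},{"xyz": [0,0.1,1.2],"turn": [0,0,0],"grip": 0.2},{"xyz": [0,0.1,1.2],"turn": [0,0,0],"grip": 0.2}]'

```text
clock: 26.7
tcp_pos: [0.512, 0.0089, 0.1496]
orientation: [-0.0, 0.707, -0.707, 0.0]
wrist_force: [-0.0, 0.3, -0.1]
finger_gap: 0.0248
grip_force: 29.7
```

```bash
python3 -c "
from h import *
force(.512,.0089,.148,5)
"
```

```text
F [ 0.36 -0.15 -0.95] tcp [0.5121 0.0089 0.1497]
t 26.9 tcp [0.512  0.0089 0.1497] psi -3.141 gap 0.0247 F [ 0.3  0.7 -2.1] q6 -1.71
  xyz [-0.   0.   1.7] turn [-0.  0.  0.]
```

Call:
apply_moves --rows '[{"xyz": [0,0,0.5],"turn": [0,0,0],"grip": 0.2},{"xyz": [0,0,1.2],"turn": [0,0,0],"grip": 0.2},{"xyz": [0,0,1.2],"turn": [0,0,0],"grip": 0.2},{"xyz": [0,0,1.2],"turn": [0,0,0],"grip": 0.2}]'

```text
clock: 27.28
tcp_pos: [0.5121, 0.0089, 0.1485]
orientation: [-0.0, 0.707, -0.707, 0.0]
wrist_force: [1.6, 0.6, -1.3]
finger_gap: 0.0244
grip_force: 29.7
```

```bash
python3 -c "
from h import *
force(.512,.0089,.148,5)
"
```

```text
F [ 1.19 -0.   -1.31] tcp [0.5121 0.0089 0.1485]
t 27.5 tcp [0.5121 0.0089 0.1485] psi -3.141 gap 0.0246 F [ 0.6 -0.9 -1.5] q6 -1.71
  xyz [0.  0.1 0.5] turn [-0.  0.  0.]
```

Call:
apply_moves --rows '[{"xyz": [0,-0.2,0],"turn": [0,0,0],"grip": 0.2},{"xyz": [0,-0.2,0.9],"turn": [0,0,0],"grip": 0.2},{"xyz": [0,-0.2,0.9],"turn": [0,0,0],"grip": 0.2},{"xyz": [0,-0.2,0.9],"turn": [0,0,0],"grip": 0.2}]'

```text
clock: 27.87
tcp_pos: [0.5122, 0.0089, 0.1477]
orientation: [-0.0, 0.707, -0.707, 0.0]
wrist_force: [1.5, -0.3, 0.8]
finger_gap: 0.0244
grip_force: 29.8
```

```bash
python3 -c "
from h import *
force(.512,.0089,.148,5)
"
```

```text
F [ 0.39 -0.16  0.13] tcp [0.5122 0.0089 0.1477]
t 28.1 tcp [0.5122 0.0089 0.1477] psi -3.141 gap 0.0242 F [ 0.9 -0.8  0.8] q6 -1.71
  xyz [ 0.   0.2 -0.3] turn [-0.  0.  0.]
```

Seated: the load has come off the gripper. Release and rise.

Call:
apply_moves --rows '[{"xyz": [0,0,0],"turn": [0,0,0],"grip": 0.32},{"xyz": [0,0,0],"turn": [0,0,0],"grip": 0.45},{"xyz": [0,0,0],"turn": [0,0,0],"grip": 0.6},{"xyz": [0,0,0],"turn": [0,0,0],"grip": 0.6},{"xyz": [0,0,-15],"turn": [0,0,0],"grip": 0.6},{"xyz": [0,0,-30],"turn": [0,0,0],"grip": 0.7},{"xyz": [0,0,-55],"turn": [0,0,0],"grip": 1},{"xyz": [0,0,-80],"turn": [0,0,0],"grip": 1},{"xyz": [0,0,-105],"turn": [0,0,0],"grip": 1},{"xyz": [0,0,-125],"turn": [0,0,0],"grip": 1},{"xyz": [0,0,-125],"turn": [0,0,0],"grip": 1},{"xyz": [0,0,-125],"turn": [0,0,0],"grip": 1}]'

```text
clock: 29.12
tcp_pos: [0.513, 0.0088, 0.2737]
orientation: [-0.001, 0.707, -0.707, 0.001]
wrist_force: [0.1, -1.2, -0.5]
finger_gap: 0.0856
grip_force: 0.0
```

Call:
apply_moves --rows '[{"xyz": [0,0,0],"turn": [0,0,0],"grip": 1},{"xyz": [0,0,0],"turn": [0,0,0],"grip": 1},{"xyz": [0,0,0],"turn": [0,0,0],"grip": 1}]'

```text
clock: 29.37
tcp_pos: [0.5115, 0.009, 0.2713]
orientation: [0.001, 0.707, -0.707, -0.001]
wrist_force: [0.4, -0.6, -0.1]
finger_gap: 0.0854
grip_force: 0.0
```

```bash
python3 -c "
from h import *
circ(.512,.010,.160,rad=.02);d,c,z=circ(.512,.010,.160,rad=.02)
b=cam('top');W=pts(b)
for u,v in ((434,258),):
  w=W[v-30:v+30,u-30:u+30].reshape(-1,3);s=w[np.abs(w[:,2]-.0825)<.004];print(s.mean(0),len(s))
go(.446,-.337,.20,np.pi)
"
```

```text
circ [0.5121 0.01  ] z 0.16 axes [0.0258 0.0262]
circ [0.5121 0.01  ] z 0.16 axes [0.0255 0.0264]
[ 0.44623869 -0.33468081  0.08148566] 113
t 29.5 tcp [0.5118 0.009  0.2718] psi -3.141 gap 0.0852 F [-0.3  0.4 -0.5] q6 -1.71
  xyz [346.   65.9  71.8] turn [0.001 0.    0.   ]
```

Call:
apply_moves --rows '[{"xyz": [35,7,0],"turn": [0,0,0],"grip": 1},{"xyz": [75,14,5],"turn": [0,0,0],"grip": 1},{"xyz": [115,22,15],"turn": [0,0,0],"grip": 1},{"xyz": [155,30,27],"turn": [0,0,0],"grip": 1},{"xyz": [195,37,40],"turn": [0,0,0],"grip": 1},{"xyz": [235,45,52],"turn": [0,0,0],"grip": 1},{"xyz": [275,52,62],"turn": [0,0,0],"grip": 1},{"xyz": [310,59,70],"turn": [0,0,0],"grip": 1},{"xyz": [335,64,72],"turn": [0,0,0],"grip": 1},{"xyz": [346,66,72],"turn": [0,0,0],"grip": 1},{"xyz": [346,66,72],"turn": [0,0,0],"grip": 1},{"xyz": [346,66,72],"turn": [0,0,0],"grip": 1}]'

```text
clock: 30.52
tcp_pos: [0.4462, -0.3367, 0.2004]
orientation: [0.0, -0.707, 0.707, 0.001]
wrist_force: [-0.4, 0.2, -0.3]
finger_gap: 0.0855
grip_force: 0.0
```

Call:
apply_moves --rows '[{"xyz": [0,0,0],"turn": [0,0,0],"grip": 1},{"xyz": [0,0,0],"turn": [0,0,0],"grip": 1},{"xyz": [0,0,0],"turn": [0,0,0],"grip": 1}]'

```text
clock: 30.77
tcp_pos: [0.4469, -0.3357, 0.2011]
orientation: [-0.0, 0.708, -0.706, 0.0]
wrist_force: [-0.6, -0.1, -1.2]
finger_gap: 0.0855
grip_force: 0.0
```

```bash
python3 -c "
from h import *
circ(.446,-.337,.082,rad=.022);d,c,z=circ(.446,-.337,.082,rad=.022)
go(c[0],c[1]+.0014,.068,np.pi)
"
```

```text
circ [ 0.4467 -0.3382] z 0.0815 axes [0.0256 0.0262]
circ [ 0.4468 -0.3382] z 0.0815 axes [0.0255 0.0261]
t 30.9 tcp [ 0.4468 -0.336   0.201 ] psi -3.139 gap 0.0853 F [ 0.5  0.9 -0.1] q6 -2.36
  xyz [7.00e-01 1.00e-01 1.33e+02] turn [-0.001 -0.     0.002]
```

Call:
apply_moves --rows '[{"xyz": [0.7,0,20],"turn": [0,0,0],"grip": 1},{"xyz": [0.7,0,50],"turn": [0,0,0],"grip": 1},{"xyz": [0.7,0,80],"turn": [0,0,0],"grip": 1},{"xyz": [0.7,0,105],"turn": [0,0,0],"grip": 1},{"xyz": [0.7,0,125],"turn": [0,0,0],"grip": 1},{"xyz": [0.7,0,133],"turn": [0,0,0],"grip": 0.8},{"xyz": [0.7,0,133],"turn": [0,0,0],"grip": 0.6},{"xyz": [0.7,0,133],"turn": [0,0,0],"grip": 0.45},{"xyz": [0.7,0,133],"turn": [0,0,0],"grip": 0.4},{"xyz": [0.7,0,133],"turn": [0,0,0],"grip": 0.35},{"xyz": [0.7,0,133],"turn": [0,0,0],"grip": 0.3},{"xyz": [0.7,0,133],"turn": [0,0,0],"grip": 0.25}]' --force 20

```text
clock: 31.87
tcp_pos: [0.4472, -0.3387, 0.0691]
orientation: [-0.0, 0.707, -0.707, 0.001]
wrist_force: [0.4, 0.7, 5.9]
finger_gap: 0.0245
grip_force: 19.5
```

Call:
apply_moves --rows '[{"xyz": [0,0,0],"turn": [0,0,0],"grip": 0.2},{"xyz": [0,0,0],"turn": [0,0,0],"grip": 0.2},{"xyz": [0,0,0],"turn": [0,0,0],"grip": 0.2},{"xyz": [0,0,0],"turn": [0,0,0],"grip": 0.2}]'

```text
clock: 32.2
tcp_pos: [0.4472, -0.3387, 0.0692]
orientation: [-0.0, 0.707, -0.707, 0.001]
wrist_force: [0.4, 0.3, 5.8]
finger_gap: 0.025
grip_force: 19.5
```

Call:
apply_moves --rows '[{"xyz": [0,0,-3],"turn": [0,0,0],"grip": 0.2},{"xyz": [0,0,-8],"turn": [0,0,0],"grip": 0.2},{"xyz": [0,0,-20],"turn": [0,0,0],"grip": 0.2},{"xyz": [0,0,-40],"turn": [0,0,0],"grip": 0.2},{"xyz": [0,0,-70],"turn": [0,0,0],"grip": 0.2},{"xyz": [0,0,-100],"turn": [0,0,0],"grip": 0.2},{"xyz": [0,0,-130],"turn": [0,0,0],"grip": 0.2},{"xyz": [0,0,-160],"turn": [0,0,0],"grip": 0.2},{"xyz": [0,0,-185],"turn": [0,0,0],"grip": 0.2},{"xyz": [0,0,-200],"turn": [0,0,0],"grip": 0.2},{"xyz": [0,0,-200],"turn": [0,0,0],"grip": 0.2},{"xyz": [0,0,-200],"turn": [0,0,0],"grip": 0.2}]' --force 30

```text
clock: 33.2
tcp_pos: [0.4466, -0.3381, 0.268]
orientation: [-0.0, 0.707, -0.707, 0.001]
wrist_force: [0.1, -1.1, -1.4]
finger_gap: 0.0241
grip_force: 29.6
```

Call:
apply_moves --rows '[{"xyz": [0,0,0],"turn": [0,0,0],"grip": 0.2},{"xyz": [0,0,0],"turn": [0,0,0],"grip": 0.2},{"xyz": [0,0,0],"turn": [0,0,0],"grip": 0.2}]'

```text
clock: 33.45
tcp_pos: [0.4457, -0.3372, 0.2658]
orientation: [-0.0, 0.707, -0.707, -0.002]
wrist_force: [-0.5, 0.3, -0.7]
finger_gap: 0.0244
grip_force: 29.6
```

```bash
python3 -c "
from h import *
hand(.512,.009,.268)
"
```

```text
circ [ 0.4459 -0.3369] z 0.2781 axes [0.0261 0.0264]
sleeve-tcp [0.0001 0.0005 0.012 ]
t 33.5 tcp [ 0.4458 -0.3373  0.2661] psi -3.141 gap 0.0245 F [-0.4 -0.1 -2. ] q6 -2.36
  xyz [-346.3  -66.3   -1.3] turn [0.002 0.002 0.   ]
```

Call:
apply_moves --rows '[{"xyz": [-25,-5,-2],"turn": [0,0,0],"grip": 0.2},{"xyz": [-60,-11,-2],"turn": [0,0,0],"grip": 0.2},{"xyz": [-100,-19,-2],"turn": [0,0,0],"grip": 0.2},{"xyz": [-140,-27,-2],"turn": [0.002,0.002,0],"grip": 0.2},{"xyz": [-180,-34,-2],"turn": [0.002,0.002,0],"grip": 0.2},{"xyz": [-220,-42,-2],"turn": [0.002,0.002,0],"grip": 0.2},{"xyz": [-260,-50,-2],"turn": [0.002,0.002,0],"grip": 0.2},{"xyz": [-295,-56,-2],"turn": [0.002,0.002,0],"grip": 0.2},{"xyz": [-325,-62,-2],"turn": [0.002,0.002,0],"grip": 0.2},{"xyz": [-340,-65,-2],"turn": [0.002,0.002,0],"grip": 0.2},{"xyz": [-345,-66.3,-2],"turn": [0.002,0.002,0],"grip": 0.2},{"xyz": [-345,-66.3,-2],"turn": [0.002,0.002,0],"grip": 0.2}]'

```text
clock: 34.5
tcp_pos: [0.5124, 0.0084, 0.269]
orientation: [0.0, 0.708, -0.706, 0.001]
wrist_force: [0.9, -0.5, -0.9]
finger_gap: 0.0246
grip_force: 29.6
```

Call:
apply_moves --rows '[{"xyz": [0,0,0],"turn": [0,0,0],"grip": 0.2},{"xyz": [0,0,0],"turn": [0,0,0],"grip": 0.2},{"xyz": [0,0,0],"turn": [0,0,0],"grip": 0.2},{"xyz": [0,0,0],"turn": [0,0,0],"grip": 0.2}]'

```text
clock: 34.83
tcp_pos: [0.5124, 0.0061, 0.2695]
orientation: [-0.0, -0.707, 0.708, -0.001]
wrist_force: [-0.0, -0.6, -0.4]
finger_gap: 0.0242
grip_force: 29.6
```

```bash
python3 -c "
from h import *
hand(.5121,.0094,.217)
"
```

```text
circ [0.5125 0.0065] z 0.2818 axes [0.0261 0.0263]
sleeve-tcp [0.0001 0.0003 0.0122]
t 34.9 tcp [0.5124 0.0062 0.2696] psi 3.14 gap 0.0244 F [ 0.3  0.3 -0.8] q6 -1.71
  xyz [-3.3  0.5 52.6] turn [-0.002 -0.002 -0.001]
```

Call:
apply_moves --rows '[{"xyz": [-3,0.5,0],"turn": [-0.002,-0.002,0],"grip": 0.2},{"xyz": [-3,0.5,0],"turn": [-0.002,-0.002,0],"grip": 0.2},{"xyz": [-3,0.5,12],"turn": [-0.002,-0.002,0],"grip": 0.2},{"xyz": [-3,0.5,24],"turn": [-0.002,-0.002,0],"grip": 0.2},{"xyz": [-3,0.5,34],"turn": [-0.002,-0.002,0],"grip": 0.2},{"xyz": [-3,0.5,42],"turn": [-0.002,-0.002,0],"grip": 0.2},{"xyz": [-3,0.5,48],"turn": [-0.002,-0.002,0],"grip": 0.2},{"xyz": [-3,0.5,52],"turn": [-0.002,-0.002,0],"grip": 0.2},{"xyz": [-3,0.5,52],"turn": [-0.002,-0.002,0],"grip": 0.2},{"xyz": [-3,0.5,52],"turn": [-0.002,-0.002,0],"grip": 0.2},{"xyz": [-3,0.5,52],"turn": [-0.002,-0.002,0],"grip": 0.2}]'

```text
clock: 35.8
tcp_pos: [0.5124, 0.0101, 0.2181]
orientation: [-0.0, 0.707, -0.707, 0.0]
wrist_force: [1.1, -0.3, -1.1]
finger_gap: 0.0249
grip_force: 29.6
```

```bash
python3 -c "
from h import *
force(.5121,.0094,.184,5)
"
```

```text
F [ 0.34 -0.14 -0.77] tcp [0.5124 0.0101 0.2181]
t 36.0 tcp [0.5123 0.0101 0.2179] psi -3.141 gap 0.0244 F [-0.8 -0.3 -1.2] q6 -1.71
  xyz [ 0.7  0.2 33.9] turn [-0.001  0.     0.   ]
```

Call:
apply_moves --rows '[{"xyz": [0.7,0.2,4],"turn": [0,0,0],"grip": 0.2},{"xyz": [0.7,0.2,8],"turn": [0,0,0],"grip": 0.2},{"xyz": [0.7,0.2,12],"turn": [0,0,0],"grip": 0.2},{"xyz": [0.7,0.2,16],"turn": [0,0,0],"grip": 0.2},{"xyz": [0.7,0.2,20],"turn": [0,0,0],"grip": 0.2},{"xyz": [0.7,0.2,23],"turn": [0,0,0],"grip": 0.2},{"xyz": [0.7,0.2,25],"turn": [0,0,0],"grip": 0.2},{"xyz": [0.7,0.2,27],"turn": [0,0,0],"grip": 0.2},{"xyz": [0.7,0.2,28],"turn": [0,0,0],"grip": 0.2},{"xyz": [0.7,0.2,28],"turn": [0,0,0],"grip": 0.2},{"xyz": [0.7,0.2,28],"turn": [0,0,0],"grip": 0.2}]'

```text
clock: 36.97
tcp_pos: [0.512, 0.0094, 0.1896]
orientation: [-0.0, 0.707, -0.707, 0.0]
wrist_force: [-0.2, 0.2, -0.4]
finger_gap: 0.0244
grip_force: 29.6
```

```bash
python3 -c "
from h import *
force(.5121,.0094,.184,5)
"
```

```text
F [-0.37 -0.04 -0.92] tcp [0.512  0.0094 0.1897]
t 37.2 tcp [0.512  0.0094 0.1897] psi -3.141 gap 0.0243 F [ 0.1 -0.3  0. ] q6 -1.71
  xyz [-0.  -0.1  5.7] turn [-0.  0.  0.]
```

Call:
apply_moves --rows '[{"xyz": [0,-0.1,1],"turn": [0,0,0],"grip": 0.2},{"xyz": [0,-0.1,2],"turn": [0,0,0],"grip": 0.2},{"xyz": [0,-0.1,3],"turn": [0,0,0],"grip": 0.2},{"xyz": [0,-0.1,3.5],"turn": [0,0,0],"grip": 0.2},{"xyz": [0,-0.1,3.5],"turn": [0,0,0],"grip": 0.2},{"xyz": [0,-0.1,3.5],"turn": [0,0,0],"grip": 0.2}]'

```text
clock: 37.72
tcp_pos: [0.512, 0.0094, 0.1861]
orientation: [-0.0, 0.707, -0.707, -0.0]
wrist_force: [0.2, 0.1, -1.5]
finger_gap: 0.0247
grip_force: 29.6
```

```bash
python3 -c "
from h import *
force(.5121,.0094,.184,5)
"
```

```text
F [ 0.31  0.13 -1.19] tcp [0.512  0.0094 0.1861]
t 38.0 tcp [0.512  0.0094 0.1861] psi -3.141 gap 0.0245 F [ 0.3  0.2 -0.8] q6 -1.71
  xyz [ 0.  -0.1  2.1] turn [-0.  0.  0.]
```

Call:
apply_moves --rows '[{"xyz": [0,-0.2,0.6],"turn": [0,0,0],"grip": 0.2},{"xyz": [0,-0.2,1.2],"turn": [0,0,0],"grip": 0.2},{"xyz": [0,-0.2,1.2],"turn": [0,0,0],"grip": 0.2},{"xyz": [0,-0.2,1.2],"turn": [0,0,0],"grip": 0.2}]'

```text
clock: 38.3
tcp_pos: [0.5122, 0.0094, 0.1848]
orientation: [-0.0, 0.707, -0.707, -0.0]
wrist_force: [0.5, -0.1, -0.1]
finger_gap: 0.0247
grip_force: 29.6
```

```bash
python3 -c "
from h import *
force(.5121,.0094,.184,5)
"
```

```text
F [-0.18  0.05 -0.55] tcp [0.5122 0.0094 0.1849]
t 38.5 tcp [0.5122 0.0094 0.1849] psi -3.141 gap 0.0245 F [ 0.1  0.6 -1.5] q6 -1.71
  xyz [-0.   0.1  0.9] turn [-0.  0.  0.]
```

Call:
apply_moves --rows '[{"xyz": [0,0,0.5],"turn": [0,0,0],"grip": 0.2},{"xyz": [0,0,0.9],"turn": [0,0,0],"grip": 0.2},{"xyz": [0,0,0.9],"turn": [0,0,0],"grip": 0.2},{"xyz": [0,0,0.9],"turn": [0,0,0],"grip": 0.2}]'

```text
clock: 38.88
tcp_pos: [0.5123, 0.0094, 0.184]
orientation: [-0.0, 0.707, -0.707, 0.0]
wrist_force: [1.0, 0.2, 0.6]
finger_gap: 0.0244
grip_force: 29.7
```

```bash
python3 -c "
from h import *
force(.5121,.0094,.184,6)
"
```

```text
F [ 0.42 -0.41  0.37] tcp [0.5123 0.0094 0.1841]
t 39.2 tcp [0.5122 0.0094 0.184 ] psi -3.141 gap 0.0242 F [0.2 0.1 0. ] q6 -1.71
  xyz [0.  0.1 0. ] turn [-0.  0.  0.]
```

Seated (Fz +0.4 N). Release, rise and check the mat for anything left.

Call:
apply_moves --rows '[{"xyz": [0,0,0],"turn": [0,0,0],"grip": 0.32},{"xyz": [0,0,0],"turn": [0,0,0],"grip": 0.45},{"xyz": [0,0,0],"turn": [0,0,0],"grip": 0.6},{"xyz": [0,0,0],"turn": [0,0,0],"grip": 0.6},{"xyz": [0,0,-15],"turn": [0,0,0],"grip": 0.6},{"xyz": [0,0,-30],"turn": [0,0,0],"grip": 0.7},{"xyz": [0,0,-50],"turn": [0,0,0],"grip": 1},{"xyz": [0,0,-70],"turn": [0,0,0],"grip": 1},{"xyz": [0,0,-90],"turn": [0,0,0],"grip": 1},{"xyz": [0,0,-105],"turn": [0,0,0],"grip": 1},{"xyz": [0,0,-105],"turn": [0,0,0],"grip": 1},{"xyz": [0,0,-105],"turn": [0,0,0],"grip": 1}]'

```text
clock: 40.18
tcp_pos: [0.5127, 0.0093, 0.2895]
orientation: [-0.001, 0.707, -0.707, 0.001]
wrist_force: [0.7, 0.2, -0.9]
finger_gap: 0.0852
grip_force: 0.0
```

Call:
apply_moves --rows '[{"xyz": [0,0,0],"turn": [0,0,0],"grip": 1},{"xyz": [0,0,0],"turn": [0,0,0],"grip": 1},{"xyz": [0,0,0],"turn": [0,0,0],"grip": 1}]'

```text
clock: 40.43
tcp_pos: [0.5116, 0.0094, 0.2877]
orientation: [0.001, 0.707, -0.707, -0.001]
wrist_force: [-0.7, 0.0, -0.2]
finger_gap: 0.0854
grip_force: 0.0
```

```bash
python3 -c "
from h import *
circ(.512,.010,.196,rad=.02);d,c,z=circ(.512,.010,.196,rad=.02)
a=cam('scene'); cv2.imwrite('pics/s2.png',cv2.resize(a['color'][90:380,120:440],None,fx=2.4,fy=2,interpolation=2))
go(.527,.280,.25,-2.74)
"
```

```text
circ [0.5129 0.0095] z 0.196 axes [0.0257 0.0265]
circ [0.513  0.0096] z 0.1959 axes [0.0257 0.0264]
t 40.6 tcp [0.5119 0.0095 0.2883] psi -3.141 gap 0.0855 F [-0.7  0.   0.9] q6 -1.71
  xyz [-270.5  -15.3   38.4] turn [ 0.001  0.    -0.401]
```

View pics/s2.png

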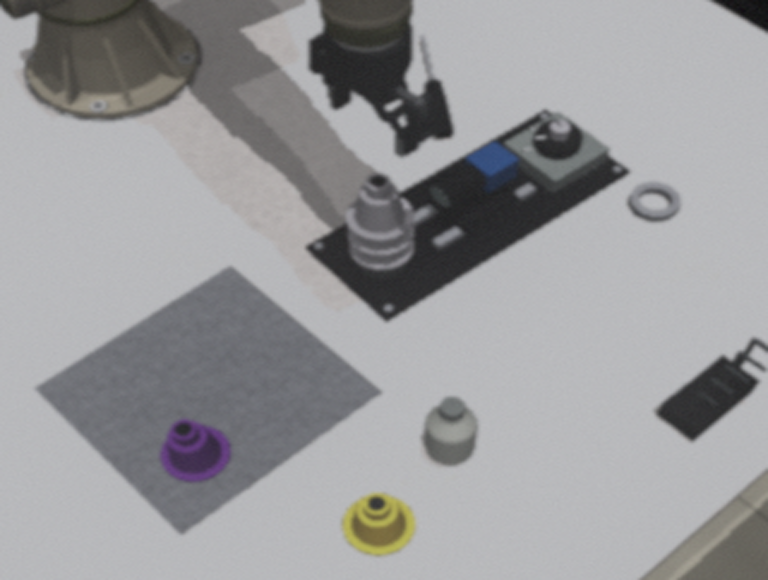

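All three sleeves are nested upright at about (380,225) and the mat holds only the purple look-alike. Now back to the ring.

Call:
apply_moves --rows '[{"xyz": [-35,-2,5],"turn": [0,0,-0.08],"grip": 1},{"xyz": [-75,-4,10],"turn": [0,0,-0.16],"grip": 1},{"xyz": [-115,-6,16],"turn": [0,0,-0.24],"grip": 1},{"xyz": [-155,-9,22],"turn": [0,0,-0.32],"grip": 1},{"xyz": [-195,-11,28],"turn": [0,0,-0.4],"grip": 1},{"xyz": [-230,-13,34],"turn": [0,0,-0.4],"grip": 1},{"xyz": [-255,-14,38],"turn": [0,0,-0.4],"grip": 1},{"xyz": [-270,-15,38],"turn": [0,0,-0.4],"grip": 1},{"xyz": [-270,-15,38],"turn": [0,0,-0.4],"grip": 1},{"xyz": [-270,-15,38],"turn": [0,0,-0.4],"grip": 1},{"xyz": [-270,-15,38],"turn": [0,0,-0.4],"grip": 1},{"xyz": [-270,-15,38],"turn": [0,0,-0.4],"grip": 1}]'

```text
clock: 41.58
tcp_pos: [0.5274, 0.278, 0.2514]
orientation: [-0.0, 0.833, -0.553, 0.0]
wrist_force: [0.6, 0.0, -0.6]
finger_gap: 0.0859
grip_force: 0.0
```

Call:
apply_moves --rows '[{"xyz": [0,0,40],"turn": [0,0,0],"grip": 1},{"xyz": [0,0,80],"turn": [0,0,0],"grip": 1},{"xyz": [0,0,110],"turn": [0,0,0],"grip": 1},{"xyz": [0,0,130],"turn": [0,0,0],"grip": 1},{"xyz": [0,0,140],"turn": [0,0,0],"grip": 1},{"xyz": [0,0,140],"turn": [0,0,0],"grip": 1},{"xyz": [0,0,140],"turn": [0,0,0],"grip": 1},{"xyz": [0,0,140],"turn": [0,0,0],"grip": 1}]'

```text
clock: 42.25
tcp_pos: [0.5286, 0.2794, 0.1131]
orientation: [-0.001, 0.833, -0.553, 0.001]
wrist_force: [0.9, -0.2, 0.4]
finger_gap: 0.0854
grip_force: 0.0
```

```bash
python3 -c "
from h import *
go(.5272,.2798,.045,-2.774)
d,c,z=circ(.5272,.2798,.0635,rad=.032); ringangles(d,(.5272,.2798))
go(.5272,.2798,.045,-2.774)
"
```

```text
t 42.2 tcp [0.5286 0.2794 0.1131] psi -2.742 gap 0.0854 F [ 0.9 -0.2  0.4] q6 -1.62
  xyz [-0.9  1.4 68.1] turn [-0.003 -0.     0.032]
circ [0.528  0.2791] z 0.0634 axes [0.0558 0.0566]
ring [(-118, 134), (72, 66), (88, 78), (94, 79), (100, 81), (104, 81), (114, 83), (142, 68), (156, 55)]
idx [(-178, 121), (-120, 214), (-114, 140), (-110, 140), (-102, 141), (-88, 143), (-80, 143), (-70, 141), (-66, 141), (-60, 142), (-54, 142), (-48, 141), (-42, 142), (-34, 141), (-26, 140), (-16, 145), (-6, 139), (0, 137), (10, 137), (14, 137), (18, 139), (172, 110)]
t 42.3 tcp [0.5287 0.2796 0.1132] psi -2.742 gap 0.0857 F [-0.  -0.4 -0.1] q6 -1.62
  xyz [-0.7  1.5 68.2] turn [-0.004 -0.     0.032]
```

Call:
apply_moves --rows '[{"xyz": [-0.5,1.2,0],"turn": [0,0,0],"grip": 1},{"xyz": [-0.5,1.2,20],"turn": [0,0,0],"grip": 1},{"xyz": [-0.5,1.2,40],"turn": [0,0,0],"grip": 1},{"xyz": [-0.5,1.2,58],"turn": [0,0,0],"grip": 1},{"xyz": [-0.5,1.2,68],"turn": [0,0,0],"grip": 1},{"xyz": [-0.5,1.2,68],"turn": [0,0,0],"grip": 1},{"xyz": [-0.5,1.2,68],"turn": [0,0,0],"grip": 1},{"xyz": [-0.5,1.2,68],"turn": [0,0,0],"grip": 1}]'

```text
clock: 42.97
tcp_pos: [0.5268, 0.2799, 0.0444]
orientation: [-0.001, 0.834, -0.552, 0.001]
wrist_force: [-0.5, 0.4, 1.2]
finger_gap: 0.0854
grip_force: 0.0
```

Call:
apply_moves --rows '[{"xyz": [0,0,0],"turn": [0,0,0],"grip": 0.8},{"xyz": [0,0,0],"turn": [0,0,0],"grip": 0.7},{"xyz": [0,0,0],"turn": [0,0,0],"grip": 0.65},{"xyz": [0,0,0],"turn": [0,0,0],"grip": 0.6},{"xyz": [0,0,0],"turn": [0,0,0],"grip": 0.55},{"xyz": [0,0,0],"turn": [0,0,0],"grip": 0.5},{"xyz": [0,0,0],"turn": [0,0,0],"grip": 0.5},{"xyz": [0,0,0],"turn": [0,0,0],"grip": 0.5}]' --force 20

```text
clock: 43.63
tcp_pos: [0.5277, 0.2802, 0.0447]
orientation: [-0.002, 0.834, -0.552, 0.001]
wrist_force: [2.7, 1.2, 6.8]
finger_gap: 0.0548
grip_force: 20.6
```

```bash
python3 -c "
from h import *
d=cam('wrist'); ringangles(d,(.5276,.2795)); go(.5272,.2798,.045,2.4)
"
```

```text
ring [(-122, 145), (-118, 145), (90, 123), (98, 125), (108, 124), (134, 112)]
idx [(-120, 222), (-114, 151), (-106, 152), (-90, 153), (-82, 154), (-78, 154), (-66, 153), (-60, 154), (-54, 154), (-50, 153), (-44, 154), (-34, 152), (-24, 151), (-4, 159), (98, 124), (102, 125), (106, 125), (110, 124), (128, 122)]
t 43.7 tcp [0.5277 0.2802 0.0447] psi -2.741 gap 0.0553 F [1.9 0.5 6.3] q6 -1.62
  xyz [ 0.2  0.6 -0.3] turn [-0.004  0.003  1.142]
```

Call:
apply_moves --rows '[{"xyz": [0,0,-1],"turn": [0,0,0.1],"grip": 0.5},{"xyz": [0,0,-1],"turn": [0,0,0.2],"grip": 0.5},{"xyz": [0,0,-1],"turn": [0,0,0.3],"grip": 0.5},{"xyz": [0,0,-1],"turn": [0,0,0.4],"grip": 0.5},{"xyz": [0,0,-1],"turn": [0,0,0.5],"grip": 0.5},{"xyz": [0,0,-1],"turn": [0,0,0.6],"grip": 0.5},{"xyz": [0,0,-1],"turn": [0,0,0.7],"grip": 0.5},{"xyz": [0,0,-1],"turn": [0,0,0.8],"grip": 0.5},{"xyz": [0,0,-1],"turn": [0,0,0.9],"grip": 0.5},{"xyz": [0,0,-1],"turn": [0,0,1.0],"grip": 0.5},{"xyz": [0,0,-1],"turn": [0,0,1.07],"grip": 0.5},{"xyz": [0,0,-1],"turn": [0,0,1.1],"grip": 0.5}]'

```text
clock: 44.68
tcp_pos: [0.5273, 0.2802, 0.0447]
orientation: [0.002, -0.421, 0.907, 0.0]
wrist_force: [3.7, 2.4, 0.3]
finger_gap: 0.0551
grip_force: 23.1
```

Call:
apply_moves --rows '[{"xyz": [0,0,0],"turn": [0,0,0],"grip": 0.5},{"xyz": [0,0,0],"turn": [0,0,0],"grip": 0.5},{"xyz": [0,0,0],"turn": [0,0,0],"grip": 0.5}]'

```text
clock: 44.93
tcp_pos: [0.5273, 0.2802, 0.0447]
orientation: [0.002, -0.422, 0.906, 0.0]
wrist_force: [4.0, 3.2, 1.3]
finger_gap: 0.0548
grip_force: 23.1
```

```bash
python3 -c "
from h import *
go(.5272,.2798,.046,2.4)
d=cam('wrist'); ringangles(d,(.5276,.2795));cv2.imwrite('pics/w8.png',d['color'])"
```

```text
t 44.9 tcp [0.5273 0.2802 0.0447] psi 2.443 gap 0.0548 F [4.  3.2 1.3] q6 -0.52
  xyz [ 0.3 -0.2 -1.3] turn [-0.001  0.003  0.043]
ring [(28, 123), (38, 123), (42, 124), (46, 124), (52, 124), (100, 61), (178, 143)]
idx [(-180, 143), (-140, 107), (-126, 143), (-120, 221), (-108, 156), (-104, 156), (-92, 154), (-88, 154), (-58, 102), (34, 125), (42, 124), (48, 123), (56, 108), (66, 110), (170, 145)]
```

View pics/w8.png

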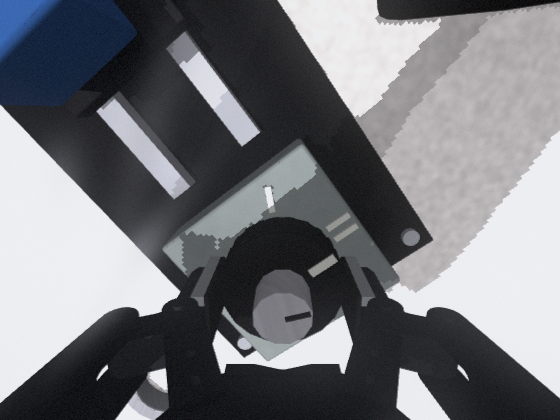

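The ring line (323,266) points at the double index lines (341,226). A finer angle reading before letting go.

```bash
python3 -c "
from h import *
def prof(d,c,z,r0,r1,lo,hi):
    a=np.radians(np.arange(lo,hi,.5)); r=np.linspace(r0,r1,15); A,Rr=np.meshgrid(a,r,indexing='ij')
    P=np.stack([c[0]+Rr*np.cos(A),c[1]+Rr*np.sin(A),np.full(A.shape,z),np.ones(A.shape)],-1)@d['view'].T
    u=P[...,:3]@d['camera_matrix'].T; u=u[...,:2]/u[...,2:]
    p=cv2.remap(d['color'].min(2).astype(np.float32),u[...,0].astype(np.float32),u[...,1].astype(np.float32),1).mean(1)
    w=np.clip(p-p.min()-.5*np.ptp(p),0,None); return np.degrees((w*a).sum()/w.sum()).round(2),w
d=cam('wrist')
for c in ((.5272,.2798),(.5276,.2795),(.5280,.2791)):
  print(c,prof(d,c,.0635,.017,.026,160,195)[0],prof(d,c,.040,.034,.042,160,190)[0],prof(d,c,.040,.034,.042,230,250)[0])
d=dict(np.load('w2.npz'))
c=(.5273,.2798)
print('before',prof(d,c,.0635,.017,.026,160,195)[0],prof(d,c,.040,.034,.042,160,190)[0],prof(d,c,.040,.034,.042,230,250)[0])
"
```

```text
(0.5272, 0.2798) 175.29 175.89 240.39
(0.5276, 0.2795) 174.59 175.49 239.62
(0.528, 0.2791) 173.62 174.97 238.85
before 175.03 176.02 240.19
```

Aligned within 1°, matching the original setting. Release and rise.

Call:
apply_moves --rows '[{"xyz": [0,0,0],"turn": [0,0,0],"grip": 0.7},{"xyz": [0,0,0],"turn": [0,0,0],"grip": 0.85},{"xyz": [0,0,0],"turn": [0,0,0],"grip": 1},{"xyz": [0,0,0],"turn": [0,0,0],"grip": 1},{"xyz": [0,0,-20],"turn": [0,0,0],"grip": 1},{"xyz": [0,0,-40],"turn": [0,0,0],"grip": 1},{"xyz": [0,0,-55],"turn": [0,0,0],"grip": 1},{"xyz": [0,0,-58],"turn": [0,0,0],"grip": 1},{"xyz": [0,0,-58],"turn": [0,0,0],"grip": 1},{"xyz": [0,0,-58],"turn": [0,0,0],"grip": 1},{"xyz": [0,0,-58],"turn": [0,0,0],"grip": 1},{"xyz": [0,0,-58],"turn": [0,0,0],"grip": 1}]'

```text
clock: 46.03
tcp_pos: [0.5249, 0.279, 0.1006]
orientation: [-0.001, -0.422, 0.907, 0.0]
wrist_force: [-0.0, -0.1, 0.3]
finger_gap: 0.0855
grip_force: 0.0
```

```bash
python3 -c "
from h import *
cam('wrist');d=cam('wrist'); ringangles(d,(.5273,.2797)); go(.5272,.2798,.2,2.4)
a=dict(np.load('w2.npz'));
K=d['camera_matrix']
def patch(d):
    g=np.linspace(-.03,.03,300); X,Y=np.meshgrid(g+.5273,g+.2798); P=np.stack([X,Y,np.full(X.shape,.083),np.ones(X.shape)],-1)@d['view'].T
    u=P[...,:3]@K.T; u=(u[...,:2]/u[...,2:]).astype(np.float32); return cv2.remap(d['color'],u[...,0],u[...,1],1)
cv2.imwrite('pics/cmp.png',np.hstack([patch(a),patch(d)]))
"
```

```text
ring [(26, 94), (32, 95), (44, 101), (50, 100), (58, 103), (72, 90), (76, 89), (174, 144), (178, 144)]
idx [(-178, 141), (-126, 160), (-120, 226), (-112, 158), (-106, 158), (-100, 157), (-92, 156), (-88, 157), (-82, 156), (-28, 147), (-14, 135), (94, 105), (124, 110), (170, 143)]
t 46.1 tcp [0.5252 0.2792 0.101 ] psi 2.442 gap 0.0852 F [-0.8  0.1  0.7] q6 -0.52
  xyz [ -1.6  -1.1 -99. ] turn [ 0.001 -0.002  0.042]
```

View pics/cmp.png

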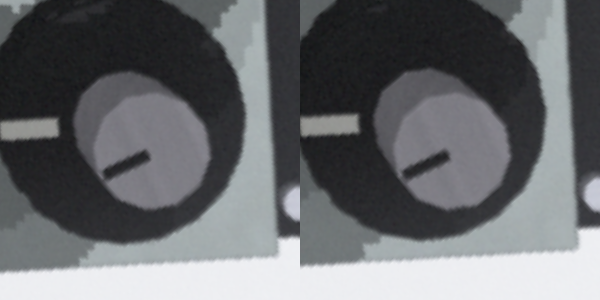

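Before and after match: the fine mark at (128,164) and (426,165), and the ring line, have not moved. Rise clear, check the stack once and hand in.

Call:
apply_moves --rows '[{"xyz": [0,0,-30],"turn": [0,0,0],"grip": 1},{"xyz": [0,0,-60],"turn": [0,0,0],"grip": 1},{"xyz": [0,0,-90],"turn": [0,0,0],"grip": 1},{"xyz": [0,0,-100],"turn": [0,0,0],"grip": 1},{"xyz": [0,0,-100],"turn": [0,0,0],"grip": 1},{"xyz": [0,0,-100],"turn": [0,0,0],"grip": 1},{"xyz": [0,0,-100],"turn": [0,0,0],"grip": 1},{"xyz": [0,0,-100],"turn": [0,0,0],"grip": 1}]'

```text
clock: 46.8
tcp_pos: [0.5247, 0.279, 0.1998]
orientation: [-0.002, -0.422, 0.907, 0.0]
wrist_force: [0.2, -0.9, -0.0]
finger_gap: 0.0852
grip_force: 0.0
```

```bash
python3 -c "
from h import *
circ(.512,.012,.196,rad=.025,n='top')
print(ticket.hand_in())"
```

```text
circ [0.5121 0.0123] z 0.1954 axes [0.0245 0.0251]
the job is handed in; nothing more can be done
None
```

The job is handed in, with no verdict shown: all three sleeves are nested loosely on the mandrel, the coarse ring is back within about 1° of the double index line, and the fine-focus knob looks unchanged.

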